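# Stand the casting flasks on their rubber bases

## Robot

A 6-joint arm with a two-finger parallel gripper is mounted at the origin on the work surface. World frame = base frame: x ahead of the robot, y to its left, z up, the work surface at z = 0. Lengths are in mm, angles in rad, forces in N, time in s.
With the tool pointing down it reaches from about 275 to 1000 mm from the base axis. Payload 8.4 kg.
Tool frame: the origin (TCP) lies between the finger pads; the fingertips stand r.nose_length ahead of it and the grasp point (between the pads) lies 8 mm behind it (r.nose_length is the distance from the TCP to the fingertips, in mm); y points along the fingers, x is the direction in which the jaws open and shut, and the axes are right-handed (so a half turn about y gives the same grasp; the last joint's range is limited). The gripper opens to 85 mm and grips with 20 to 120 N. Pads are 22 mm wide; open, the fingers measure 114 mm over their backs; the gripper's body (76 mm by 85 mm) begins 54 mm behind the grasp point. The pads swing forward as they close: fully open they stand 13 mm farther back than shut.
Start: joints at [-1.285, 0.353, 1.633, -0, 1.155, -0.002], TCP at [177.401, -599.297, 242.281] pointing down, gripper open.
Joint ranges: [-2.63, 2.63], [-0.92, 2.1], [0.06, 2.66], [-1.3, 4.44], [0, 2.69], [-3.02, 3.02]. Speed limits (rad/s): [2.22, 2.22, 2.79, 3.14, 3.14, 3.14].

## Interface

Orientations are given as [roll, pitch, yaw] about the fixed x, y, z axes, in that order (R = Rz(yaw) Ry(pitch) Rx(roll)).
In Python, from rig import r, cams, order gives the robot as it stands. The module is installed in compiled form; this text tells all that it offers.
- The arm moves only by the shell command python3 -m crank 'ROWS' [FORCE]. ROWS is JSON, a list of rows, each a list of 7 numbers: the turn, a rotation vector about the tool's x, y, z in degrees, then the shift along the tool's x, y, z in cm, then the opening, from -1 (shut) to 1 (fully open). A call has exactly 10 rows; each row shifts and turns the pose as measured when the row begins, along the tool's axes as they then stand; what a row does not reach is not made up. A row lasts 1/12 s, in which the tool goes at most 41.7 mm and 7.16 degrees, less where a joint would pass 70% of its speed; a pose out of reach is approached as far as the arm can. A call with a gripper value outside its range is refused whole. The fingers move at their own pace and stop on an object; FORCE is the grip in N (left out, the last holds). Time passes only in rows, so rows that do not move let the fingers close, or fill a call up. It gives the time, the measured TCP pose, the force and the opening at its end, in the units of the state.
- r.sense(): the state, without advancing time (a new reading comes with each control period).
- cams.grab_frame(name): name is "side" or "top" or "wrist"; returns the picture (480x640x3 uint8, blue, green, red); there is no depth.
- cams.camera_info(name): a dict with "intrinsics" (3x3 intrinsics, pixels), "view" (4x4, takes a point from world to camera coordinates); the wrist camera has in their place "hand_eye" (4x4, takes a point from camera to tool coordinates, whose origin is the TCP and whose axes are the tool frame's). Camera axes: x right, y up, looking along -z (the intrinsics and any distortion apply to the point x, -y, -z); pixel columns grow to the right and rows downward; lengths in mm; the calibration is good to about 2 mm. A picture is of the moment at which its call begins: read the wrist's pose just before it. camera_info takes no time and is no camera call.
- order.sign_off(): hands the job in, once; it reports no verdict.
The state is a dict: "clock": time; "qpos": joint angles; "qvel": joint speeds; "joint_efforts": joint torques, N m; "eef_pos": TCP position; "tcp_rot": TCP orientation; "contact_force": force on the tool from outside, world axes, zero at the start; "wrist_torque": the same for the moment, N m; "opening": opening from 0.0 (shut) to 1.0 (fully open).
Only numpy, scipy, OpenCV 4.12 (cv2) and the standard library are available. Lean on these libraries where they do the work, as an engineer would, in place of code of your own. Each camera call takes 0.05 s, during which the arm holds its last target.

## Task

Get the bench ready for casting: stand each of the four open steel flask tubes upright on the black rubber base of its own size (smallest flask on the smallest base, and so on up), centred around the base's cone and flat on the rubber. Set each one down gently, and leave the solid steel cylinder and the lidded tin where they are.

Things in the scene. Friction and masses are not known exactly. Their poses are not given: they have to be found in the camera images.
- flask_a: the smallest casting flask: a bright steel tube, open at both ends so that one sees down through it, 34 mm outside diameter, 60 mm tall, wall 3 mm, about 130 g, loose, standing upright. Origin at the centre of its lower end, z up along the tube; both ends are alike. Grip it from above across its outside.
- flask_b: the second smallest casting flask: a bright steel tube, open at both ends so that one sees down through it, 45 mm outside diameter, 54 mm tall, wall 3 mm, about 150 g, loose, standing upright. Origin at the centre of its lower end, z up along the tube; both ends are alike. Grip it from above across its outside.
- flask_c: the second largest casting flask: a bright steel tube, open at both ends so that one sees down through it, 56 mm outside diameter, 70 mm tall, wall 3 mm, about 240 g, loose, standing upright. Origin at the centre of its lower end, z up along the tube; both ends are alike. Grip it from above across its outside.
- flask_d: the largest casting flask: a bright steel tube, open at both ends so that one sees down through it, 67 mm outside diameter, 58 mm tall, wall 3 mm, about 230 g, loose, standing upright. Origin at the centre of its lower end, z up along the tube; both ends are alike. Grip it from above across its outside.
- base_a: the smallest rubber sprue base, the one for the 34 mm flask: a black flat disc 54 mm in diameter (10 mm wider all round than its flask) and 10 mm thick, with a small black cone rising 14 mm from its middle (12 mm across at its foot). Fixed to the bench. Origin at the centre of its underside, at bench height, so the flask stands on it 10 mm above this origin, around the cone.
- base_b: the second smallest rubber sprue base, the one for the 45 mm flask: a black flat disc 65 mm in diameter (10 mm wider all round than its flask) and 10 mm thick, with a small black cone rising 14 mm from its middle (16 mm across at its foot). Fixed to the bench. Origin at the centre of its underside, at bench height, so the flask stands on it 10 mm above this origin, around the cone.
- base_c: the second largest rubber sprue base, the one for the 56 mm flask: a black flat disc 76 mm in diameter (10 mm wider all round than its flask) and 10 mm thick, with a small black cone rising 14 mm from its middle (20 mm across at its foot). Fixed to the bench. Origin at the centre of its underside, at bench height, so the flask stands on it 10 mm above this origin, around the cone.
- base_d: the largest rubber sprue base, the one for the 67 mm flask: a black flat disc 87 mm in diameter (10 mm wider all round than its flask) and 10 mm thick, with a small black cone rising 14 mm from its middle (24 mm across at its foot). Fixed to the bench. Origin at the centre of its underside, at bench height, so the flask stands on it 10 mm above this origin, around the cone.
- steel_round: bystander, to be left alone: a solid steel cylinder standing on end, 52 mm in diameter, 46 mm tall, flat closed top (not a flask). Loose. Origin at the centre of its underside.
- tin: bystander, to be left alone: a plain metal tin with its lid on, 60 mm in diameter over the lid, 54 mm tall, closed top (not a flask). Loose. Origin at the centre of its underside.
Mind the look-alikes: they are no part of the job. What is shaped like the flask_d but green is not meant.

How it is judged (in metres and radians):
At the end, for the whole second after the job is handed in: Each flask stands on the base of its size: axes within 10 mm of each other horizontally, lower end 7 to 13 mm above the bench (flat on the 10 mm rubber), tilted less than 0.08 rad, at rest; the steel cylinder and the tin lie within 15 mm of where they began (horizontal distance between flask_a and base_a below 0.01 m and z of flask_a in the frame of base_a between 0.007 and 0.013 m and angle between each of flask_a, flask_b, flask_c, flask_d's own z axis and vertical below 0.08 rad and linear speed of each of flask_a, flask_b, flask_c, flask_d below 0.02 m/s and horizontal distance between flask_b and base_b below 0.01 m and z of flask_b in the frame of base_b between 0.007 and 0.013 m and horizontal distance between flask_c and base_c below 0.01 m and z of flask_c in the frame of base_c between 0.007 and 0.013 m and horizontal distance between flask_d and base_d below 0.01 m and z of flask_d in the frame of base_d between 0.007 and 0.013 m and distance of each of steel_round, tin from where it was at the start of the episode below 0.015 m); the robot touches nothing.
It fails at once if the solid steel cylinder is shifted by more than 15 mm (distance of steel_round from where it was at the start of the episode above 0.015 m).
It fails at once if the lidded tin is shifted by more than 15 mm (distance of tin from where it was at the start of the episode above 0.015 m).
It fails at once if a flask is rammed onto a base (more than 60 N between them) (contact force between any of flask_a, flask_b, flask_c, flask_d and base_a above 60 N or contact force between any of flask_a, flask_b, flask_c, flask_d and base_b above 60 N or contact force between any of flask_a, flask_b, flask_c, flask_d and base_c above 60 N or contact force between any of flask_a, flask_b, flask_c, flask_d and base_d above 60 N).
It fails at once if a flask is let fall (by more than about 10 mm, anywhere) instead of being set down ((linear speed of flask_a above 0.45 m/s and contact force between the fingers and flask_a below 0.05 N) or (linear speed of flask_b above 0.45 m/s and contact force between the fingers and flask_b below 0.05 N) or (linear speed of flask_c above 0.45 m/s and contact force between the fingers and flask_c below 0.05 N) or (linear speed of flask_d above 0.45 m/s and contact force between the fingers and flask_d below 0.05 N)).
It also fails if it takes over 109 s, if anything falls off the work surface, if the arm or the gripper's body presses on something with over 40 N, if the wrist force passes 120 N, or if a joint passes its speed limit or range.

## Working session

There is one attempt and no reset: what is moved stays moved. The work goes in short steps, Python scripts to look and compute and a shell command to move; the robot and the scene stay as the last step left them, time stands still between calls to the robot, and variables do not carry over. Pictures are saved under pics/ and viewed, and the job is handed in when it is done.

```bash
mkdir -p pics; ls
python3 - <<'E'
from rig import r,cams,order
import cv2
print(r.nose_length, r.sense())
for n in ("side","top","wrist"):
    print(n,cams.camera_info(n)); cv2.imwrite(f"pics/{n}0.png",cams.grab_frame(n))
E
```

```text
pics
11.0 {'clock': 0.0, 'qpos': array([-1.28540645e+00,  3.53661617e-01,  1.63414939e+00, -8.58271767e-06,
        1.15518142e+00, -2.41370854e-03]), 'qvel': array([ 0.00061679, -0.00071602,  0.00269219, -0.0014077 ,  0.00129893,
       -0.00100768]), 'joint_efforts': array([ 1.94766704e-03, -6.05245042e+01, -3.42069197e+01,  2.04882363e-04,
        9.05363326e-03, -3.13500394e-06]), 'eef_pos': array([ 177.26282183, -598.85109098,  241.54672608]), 'tcp_rot': array([-1.57080080e+00,  1.39978957e-03, -1.28298927e+00]), 'contact_force': array([ 0.56880411,  0.04446517, -0.6188008 ]), 'wrist_torque': array([ 0.05414341, -0.00792246, -0.00773016]), 'opening': 0.9954787803907067}
side {'intrinsics': array([[491.00276749,   0.        , 321.47734526],
       [  0.        , 491.00276749, 234.03817037],
       [  0.        ,   0.        ,   1.        ]]), 'view': array([[-9.62601438e-01, -2.70449967e-01,  1.59777029e-02,
         5.10972906e+02],
       [ 1.81003390e-01, -5.98115430e-01,  7.80702059e-01,
        -1.06725246e+02],
       [-2.01584336e-01,  7.54396943e-01,  6.24699133e-01,
    
[... 462 characters left out ...]
      [-7.29787178e-02,  3.18582347e-04,  9.97333447e-01,
        -1.12781334e+03],
       [ 0.00000000e+00,  0.00000000e+00,  0.00000000e+00,
         1.00000000e+00]])}
wrist {'intrinsics': array([[339.81368759,   0.        , 321.83125836],
       [  0.        , 339.81368759, 240.10808583],
       [  0.        ,   0.        ,   1.        ]]), 'hand_eye': array([[ 9.99999958e-01, -1.71985596e-04,  2.32499510e-04,
         6.23504718e-01],
       [ 2.73371716e-04,  2.99854764e-01, -9.53984825e-01,
        -1.31230574e+02],
       [ 9.43555629e-05,  9.53984848e-01,  2.99854798e-01,
         7.75063739e+01],
       [ 0.00000000e+00,  0.00000000e+00,  0.00000000e+00,
         1.00000000e+00]])}
```

View pics/top0.png

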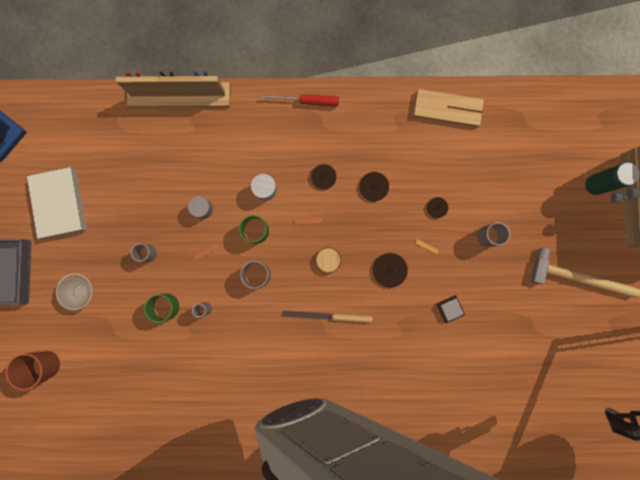

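View pics/side0.png

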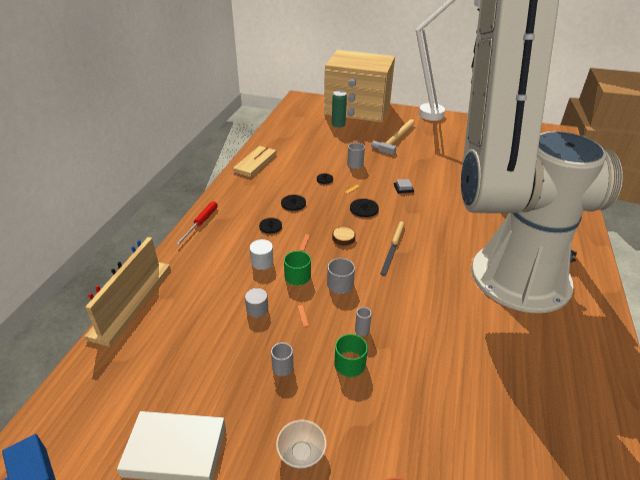

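View pics/wrist0.png

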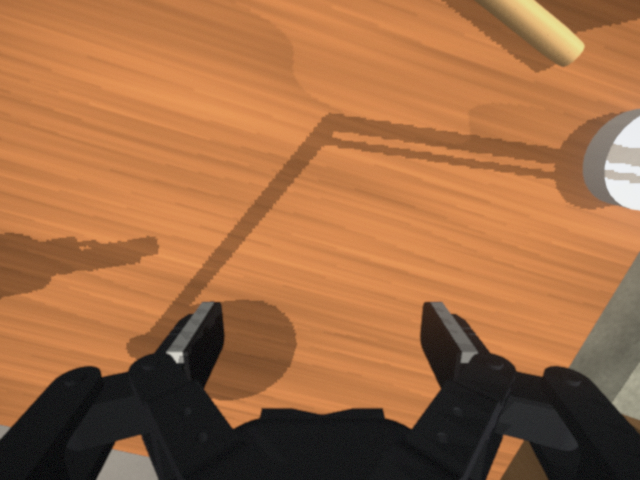

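Run:
```python
import cv2
t=cv2.imread('pics/top0.png'); s=cv2.imread('pics/side0.png')
cv2.imwrite('pics/tz1.png',cv2.resize(t[170:330,110:290],None,fx=4.4,fy=3.7*4.4/3.7*0.85,interpolation=2)[:600,:800])
cv2.imwrite('pics/tz2.png',cv2.resize(t[150:300,300:520],None,fx=3.6,fy=3.6,interpolation=2))
cv2.imwrite('pics/sz1.png',cv2.resize(s[220:390,230:400],None,fx=3.5,fy=3.5,interpolation=2))
```

```text
(no output)
```

View pics/tz2.png

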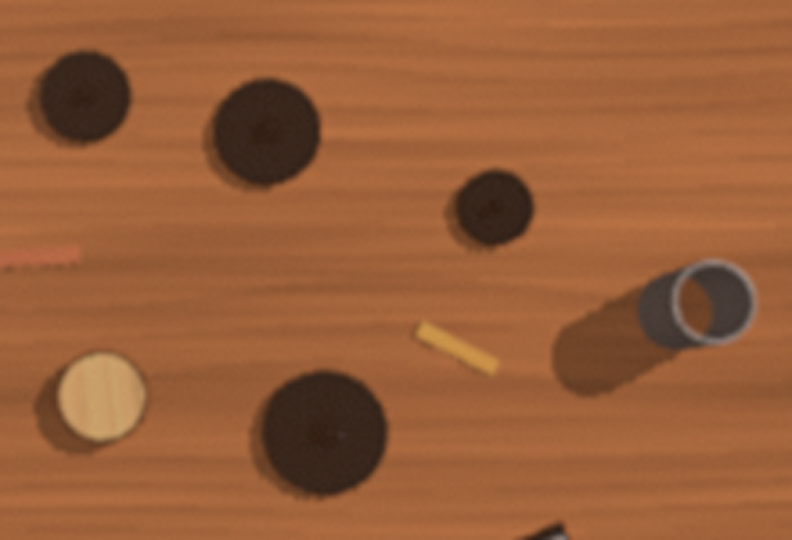

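View pics/tz1.png

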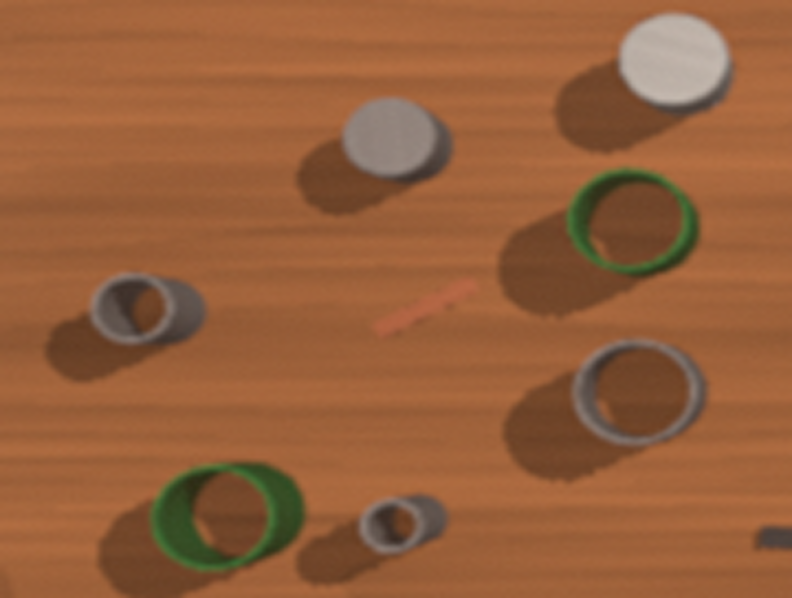

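View pics/sz1.png

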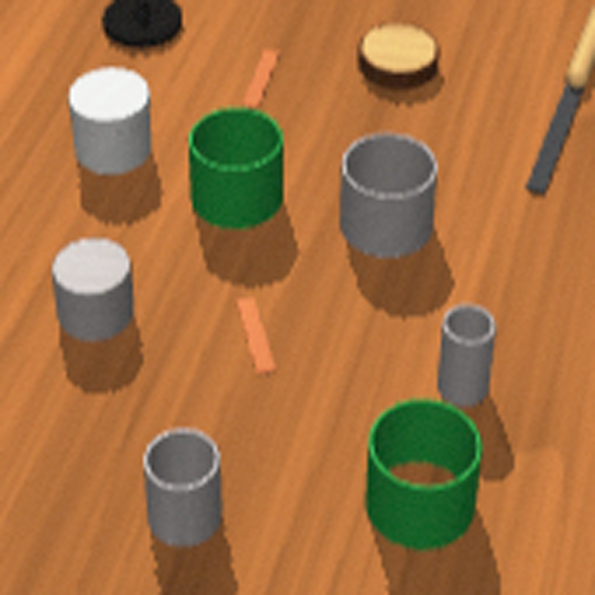

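```bash
cat > h.py <<'E'
import numpy as np, cv2
from scipy.spatial.transform import Rotation as Rn
from rig import r,cams
def cam(n,st=None):
    i=cams.camera_info(n); K=i['intrinsics']
    if n=='wrist':
        T=np.eye(4);T[:3,:3]=Rn.from_euler('xyz',st['tcp_rot']).as_matrix();T[:3,3]=st['eef_pos']
        return K,T@i['hand_eye']
    return K,np.linalg.inv(i['view'])
def ray(c,uv):
    K,M=c; d=np.array([(uv[0]-K[0,2])/K[0,0],-(uv[1]-K[1,2])/K[1,1],-1.])
    return M[:3,3],M[:3,:3]@d
def onz(c,uv,z):
    o,d=ray(c,uv); return o+d*(z-o[2])/d[2]
def tri(c1,u1,c2,u2):
    o1,d1=ray(c1,u1);o2,d2=ray(c2,u2);d1=d1/np.linalg.norm(d1);d2=d2/np.linalg.norm(d2)
    A=np.c_[d1,-d2];s=np.linalg.lstsq(A,o2-o1,rcond=None)[0]
    p,q=o1+d1*s[0],o2+d2*s[1]; return (p+q)/2,np.linalg.norm(p-q)
def proj(c,P):
    K,M=c;p=np.linalg.inv(M)@np.r_[P,1];return K[0,2]+K[0,0]*p[0]/-p[2],K[1,2]-K[1,1]*p[1]/-p[2]
E
python3 - <<'E'
from h import *
t=cv2.imread('pics/top0.png'); s=cv2.imread('pics/side0.png'); ct=cam('top');cs=cam('side')
for n,a,b in [('a',(198.9,310.4),(363.7,312.9)),('b',(140,252.4),(282.3,351.1)),('d',(255.4,274.8),(340.9,267.1)),('c',(498,233.9),(356,147))]:
    print(n,tri(ct,a,cs,b))
for n,im,c,roi in (('top',t,ct,(290,150,180,150)),('side',s,cs,(230,165,160,75))):
    x,y,w,h=roi; g=im[y:y+h,x:x+w].max(2); m=(g<(70 if n=='top' else 45)).astype(np.uint8)
    for k in cv2.findContours(m,0,1)[0]:
        if cv2.contourArea(k)<60: continue
        k=k+[x,y]; e=cv2.fitEllipse(k) ; print(n,np.round(e[0],1),np.round(e[1],1),cv2.boundingRect(k))
        P=onz(c,e[0],10); q=[onz(c,p[0],10)[:2] for p in k]; (cc,rr)=cv2.minEnclosingCircle(np.array(q,np.float32)); print('   ',P.round(1),np.round(cc,1),round(2*rr,1))
cv2.imwrite('pics/sz2.png',cv2.resize(s[130:240,240:400],None,fx=5,fy=5,interpolation=2))
E
```

```text
a (array([353.33359488, 290.43305877,  55.29307518]), np.float64(0.824078199582337))
b (array([492.53473964, 435.35549783,  50.52758691]), np.float64(0.48118408158554915))
d (array([437.44227486, 156.53114366,  51.66368457]), np.float64(1.9030763550143792))
c (array([ 530.28807929, -426.429198  ,   61.91209962]), np.float64(1.4732974200230677))
top [389.6 269.8] [32.1 32.7] (373, 254, 34, 33)
    [ 446.4 -173.    10. ] [ 446.9 -173.2] 83.7
top [436.8 207.3] [18.5 19.6] (427, 198, 21, 20)
    [ 602.7 -295.    10. ] [ 602.7 -295.2] 51.1
top [373.5 186.3] [27.  27.7] (360, 173, 28, 28)
    [ 657.6 -136.4   10. ] [ 657.7 -136.4] 72.4
top [323.2 176.5] [23.  23.2] (312, 165, 24, 24)
    [683.8  -9.4  10. ] [683.9  -9.3] 61.3
side [270.3 225.4] [13.5 21.7] (260, 219, 22, 14)
    [6.819e+02 1.000e-01 1.000e+01] [ 6.824e+02 -5.000e-01] 66.4
side [363.7 207.7] [16.8 27.5] (350, 199, 28, 18)
    [ 445.4 -162.4   10. ] [ 447.1 -163.3] 90.3
side [293.  202.3] [14.  23.6] (281, 195, 25, 15)
    [ 655.9 -127.    10. ] [ 656.5 -127.6] 77.9
side [324.3 178.4] [ 9.  15.2] (317, 174, 16, 10)
    [ 601.6 -284.6   10. ] [ 601.7 -284.8] 57.2
```

View pics/sz2.png

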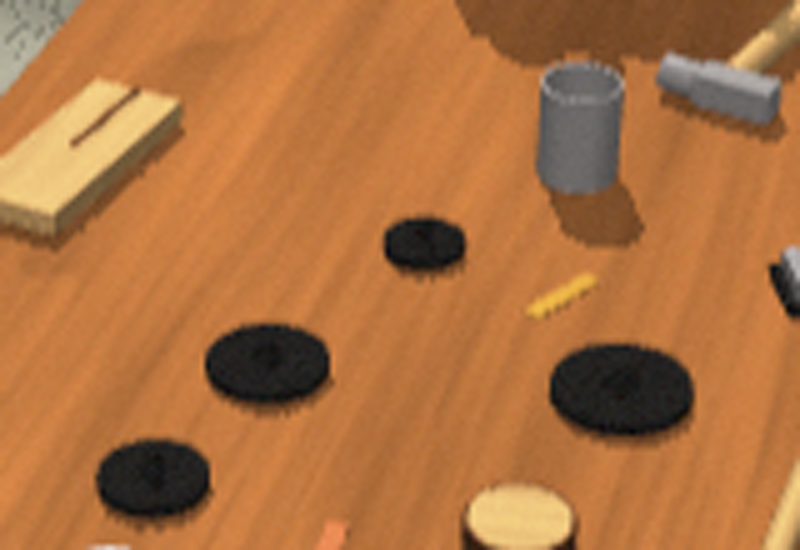

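```bash
cat >> h.py <<'E'
def plan(xyz,yaw,n,op):
    """print n suggested rows from present pose to target, tool pointing down"""
    st=r.sense(); R=Rn.from_euler('xyz',st['tcp_rot']); p=st['eef_pos']; G=Rn.from_euler('xyz',[-np.pi/2,0,yaw])
    w=(R.inv()*G).as_rotvec()
    d=(np.array(xyz)-p)/n
    print('clock',round(st['clock'],2),'pos',p.round(1),'rot',st['tcp_rot'].round(3),'F',st['contact_force'].round(1),'op',round(st['opening'],3))
    for i in range(n):
        Ri=R*Rn.from_rotvec(w*i/n); t=Ri.inv().apply(d)/10
        print([*np.degrees(w/n).round(1),*t.round(2),op])
E
python3 -c "
from h import *
plan((530,-426,150),-0.68,10,1)"
```

```text
clock 0.15 pos [ 177.3 -599.   241.8] rot [-1.571e+00  1.000e-03 -1.283e+00] F [-0.2  1.  -0.6] op 0.999
[np.float64(-0.0), np.float64(-3.5), np.float64(-0.0), np.float64(-0.66), np.float64(0.92), np.float64(3.87), 1]
[np.float64(-0.0), np.float64(-3.5), np.float64(-0.0), np.float64(-0.42), np.float64(0.92), np.float64(3.91), 1]
[np.float64(-0.0), np.float64(-3.5), np.float64(-0.0), np.float64(-0.19), np.float64(0.92), np.float64(3.92), 1]
[np.float64(-0.0), np.float64(-3.5), np.float64(-0.0), np.float64(0.05), np.float64(0.92), np.float64(3.93), 1]
[np.float64(-0.0), np.float64(-3.5), np.float64(-0.0), np.float64(0.29), np.float64(0.92), np.float64(3.92), 1]
[np.float64(-0.0), np.float64(-3.5), np.float64(-0.0), np.float64(0.52), np.float64(0.92), np.float64(3.89), 1]
[np.float64(-0.0), np.float64(-3.5), np.float64(-0.0), np.float64(0.76), np.float64(0.92), np.float64(3.85), 1]
[np.float64(-0.0), np.float64(-3.5), np.float64(-0.0), np.float64(0.99), np.float64(0.92), np.float64(3.8), 1]
[np.float64(-0.0), np.float64(-3.5), np.float64(-0.0), np.float64(1.21), np.float64(0.92), np.float64(3.74), 1]
[np.float64(-0.0), np.float64(-3.5), np.float64(-0.0), np.float64(1.44), np.float64(0.92), np.float64(3.66), 1]
```

```bash
sed -i 's/print(\[\*np.degrees.*/print([float(v) for v in (*np.degrees(w\/n).round(1),*t.round(2),op)])/' h.py
python3 -m crank '[[0,-3.5,0,-0.7,0.7,3.9,1],[0,-3.5,0,-0.4,0.7,3.9,1],[0,-3.5,0,-0.2,0.7,3.9,1],[0,-3.5,0,0,0.7,3.9,1],[0,-3.5,0,0.3,0.7,3.9,1],[0,-3.5,0,0.5,0.7,3.9,1],[0,-3.5,0,0.8,0.7,3.9,1],[0,-3.5,0,1.0,0.7,3.8,1],[0,-3.5,0,1.2,0.7,3.7,1],[0,-3.5,0,1.4,0.7,3.7,1]]'
python3 - <<'E'
from h import *
st=r.sense(); cv2.imwrite('pics/w1.png',cams.grab_frame('wrist')); np.save('pics/w1.npy',st); print(st['eef_pos'],st['tcp_rot'])
plan((530,-426,160),-0.68,10,1)
E
```

```text
clock: 0.98
eef_pos: [533.5, -419.1, 167.8]
tcp_rot: [-1.574, 0.001, -0.657]
contact_force: [0.1, -1.2, 0.6]
opening: 0.999
[ 533.49937067 -419.11956682  167.771658  ] [-1.57421662e+00  1.02735226e-03 -6.57489256e-01]
clock 1.03 pos [ 539.2 -415.   166.3] rot [-1.571  0.    -0.65 ] F [ 3.2  3.2 -0.1] op 0.998
[0.0, 0.2, -0.0, -0.01, 0.06, -0.14, 1.0]
[0.0, 0.2, -0.0, -0.01, 0.06, -0.14, 1.0]
[0.0, 0.2, -0.0, -0.01, 0.06, -0.14, 1.0]
[0.0, 0.2, -0.0, -0.01, 0.06, -0.14, 1.0]
[0.0, 0.2, -0.0, -0.01, 0.06, -0.14, 1.0]
[0.0, 0.2, -0.0, -0.0, 0.06, -0.14, 1.0]
[0.0, 0.2, -0.0, -0.0, 0.06, -0.14, 1.0]
[0.0, 0.2, -0.0, -0.0, 0.06, -0.14, 1.0]
[0.0, 0.2, -0.0, -0.0, 0.06, -0.14, 1.0]
[0.0, 0.2, -0.0, -0.0, 0.06, -0.14, 1.0]
```

View pics/w1.png

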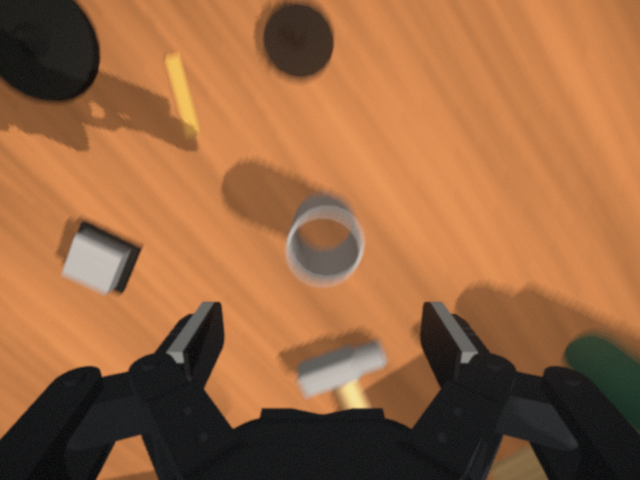

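```bash
cat >> h.py <<'E'
def snap(n,tag):
    st=r.sense(); im=cams.grab_frame(n); cv2.imwrite(f'pics/{tag}.png',im); return st,im
def grey(im,lo=90,sat=50):
    h=cv2.cvtColor(im,cv2.COLOR_BGR2HSV); return ((h[...,1]<sat)&(h[...,2]>lo)).astype(np.uint8)
E
python3 - <<'E'
from h import *
st,im=snap('wrist','w2'); np.save('pics/w2.npy',st); print(st['eef_pos'],st['qvel'].round(3))
c=cam('wrist',st)
x,y,w,h=230,150,190,180
z=cv2.resize(im[y:y+h,x:x+w],None,fx=3,fy=3,interpolation=2)
m=cv2.resize(grey(im[y:y+h,x:x+w],150)*255,None,fx=3,fy=3,interpolation=0)
cv2.imwrite('pics/w2z.png',cv2.resize(np.hstack([z,cv2.merge([m]*3)]),(800,400)))
hs=cv2.cvtColor(im,cv2.COLOR_BGR2HSV); print(hs[250,280:375:2].tolist())
E
```

```text
[ 539.23156157 -415.03662239  166.29296257] [-0.057 -0.033  0.055 -0.006  0.016  0.015]
[[13, 157, 198], [11, 108, 186], [16, 28, 191], [13, 23, 178], [13, 31, 130], [11, 38, 106], [10, 46, 83], [11, 48, 85], [11, 59, 91], [12, 116, 119], [13, 153, 140], [13, 155, 140], [12, 152, 144], [13, 154, 151], [12, 155, 156], [12, 155, 156], [13, 156, 155], [12, 155, 156], [13, 157, 151], [12, 156, 149], [12, 152, 149], [12, 154, 149], [13, 154, 149], [12, 154, 149], [12, 154, 146], [12, 153, 148], [12, 152, 146], [12, 153, 142], [13, 154, 137], [13, 154, 137], [13, 148, 140], [11, 89, 120], [13, 48, 101], [9, 43, 102], [8, 48, 96], [13, 45, 103], [12, 27, 171], [14, 25, 203], [12, 94, 203], [13, 156, 207], [12, 155, 210], [13, 156, 212], [13, 157, 209], [13, 159, 208], [13, 156, 207], [13, 156, 207], [13, 155, 204], [13, 160, 196]]
```

View pics/w2z.png

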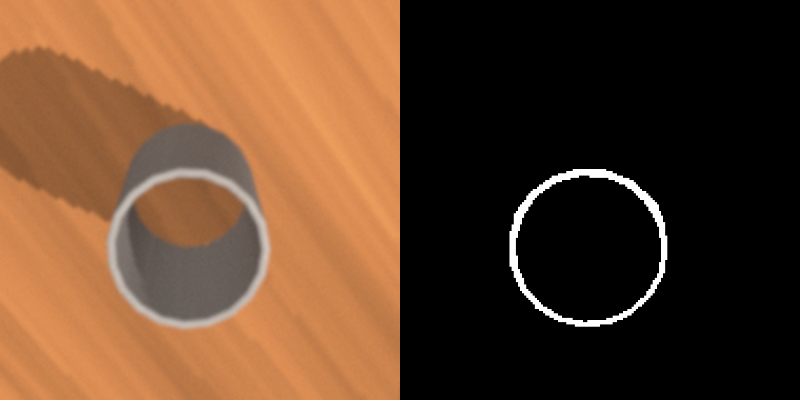

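```bash
cat >> h.py <<'E'
def rims(im,c,z,lo=150,mina=150,show=True):
    out=[]
    for k in cv2.findContours(grey(im,lo),0,1)[0]:
        if len(k)<20 or cv2.contourArea(k)<mina: continue
        e=cv2.fitEllipse(k)
        if max(e[1])>1.6*min(e[1]): continue
        q=np.array([onz(c,p[0],z)[:2] for p in k],np.float32); cc=q.mean(0); E=cv2.fitEllipse(q)
        out.append((e[0],np.array(E[0]),np.array(E[1])))
        if show: print('px',np.round(e[0],1),'xy',np.round(E[0],1),'diam',np.round(E[1],1))
    return out
E
python3 - <<'E'
from h import *
st=np.load('pics/w2.npy',allow_pickle=True).item(); c=cam('wrist',st); im=cv2.imread('pics/w2.png')
for z in (60,70): rims(im,c,z)
m=(im.max(2)<60).astype(np.uint8); m[280:]=0
for k in cv2.findContours(m,0,1)[0]:
    if cv2.contourArea(k)<300: continue
    e=cv2.fitEllipse(k); print(e[0],e[1],onz(c,e[0],10))
print(proj(c,np.array([538,-412,45])))
E
```

```text
px [ 86.5 273.4] xy [ 383.5 -327.4] diam [40.2 42. ]
px [319.  260.9] xy [ 529.3 -426.1] diam [55.8 56.3]
px [ 86.5 273.4] xy [ 392.1 -328.5] diam [38.5 40.2]
px [319.  260.9] xy [ 531.7 -423. ] diam [53.5 54. ]
(103.1795425415039, 255.75979614257812) (31.928274154663086, 66.36546325683594) [ 366.32588301 -318.84359887   10.        ]
(44.403236389160156, 55.10860061645508) (98.3407974243164, 122.87001037597656) [ 453.57170133 -182.15540351   10.        ]
(np.float64(317.0360942527659), np.float64(235.15279053723327))
```

```bash
python3 -c "
from h import *
plan((531,-423.5,125),-0.65,2,1)"
```

```text
clock 1.08 pos [ 536.2 -416.6  166.6] rot [-1.573  0.002 -0.654] F [-0.4 -0.5 -0. ] op 1.001
[0.0, -0.1, -0.0, 0.0, 2.08, -0.43, 1.0]
[0.0, -0.1, -0.0, 0.0, 2.08, -0.43, 1.0]
```

```bash
python3 -m crank '[[0,0,0,0,2.0,-0.4,1],[0,0,0,0,2.0,-0.4,1],[0,0,0,0,0,0,1],[0,0,0,0,0,0,1],[0,0,0,0,0,0,1],[0,0,0,0,0,0,1],[0,0,0,0,0,0,1],[0,0,0,0,0,0,1],[0,0,0,0,0,0,1],[0,0,0,0,0,0,1]]'
python3 - <<'E'
from h import *
st,im=snap('wrist','w3'); c=cam('wrist',st); print(st['eef_pos'],st['qvel'].round(3))
s2=np.load('pics/w2.npy',allow_pickle=True).item(); c2=cam('wrist',s2)
for z in (60,66,70): R=rims(im,c,z)
for e in R: print(tri(c2,(319,260.9),c,e[0]))
E
```

```text
clock: 1.92
eef_pos: [533.3, -423.2, 129.5]
tcp_rot: [-1.573, -0.002, -0.652]
contact_force: [-0.5, 0.6, 0.6]
opening: 1.0
[ 533.34445865 -423.1776826   129.45885198] [-0.002 -0.01  -0.004  0.001  0.002  0.   ]
px [ 51.4 280.5] xy [ 387.8 -329.5] diam [39.4 41. ]
px [318.2 266.8] xy [ 529.3 -426.4] diam [54.9 55.2]
px [ 51.4 280.5] xy [ 393.6 -330.5] diam [38.2 39.8]
px [318.2 266.8] xy [ 530.8 -424.5] diam [53.2 53.5]
px [ 51.4 280.5] xy [ 397.4 -331.1] diam [37.4 39. ]
px [318.2 266.8] xy [ 531.9 -423.2] diam [52.1 52.4]
(array([ 578.89845829, -363.52352548,  260.42020965]), np.float64(4.074663153327605))
(array([ 530.88651444, -424.23370425,   64.06433022]), np.float64(0.22002002481880947))
```

View pics/w3.png

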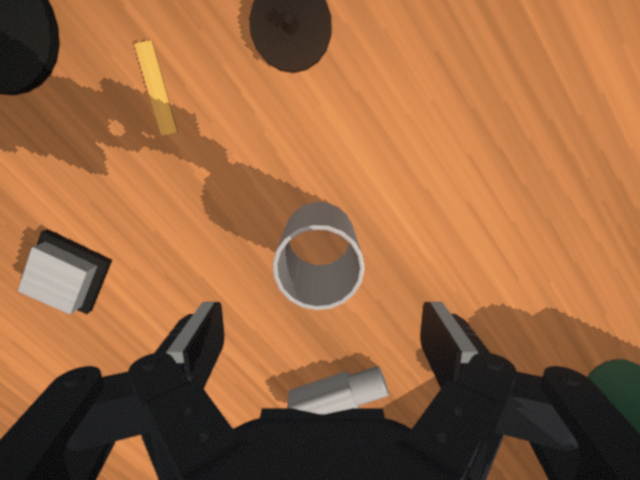

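```bash
python3 -c "
from h import *
c=cam('wrist',r.sense())
for p in [(290,400),(365,370),(385,395),(300,425)]: print(onz(c,p,20).round())
plan((531,-424,47),-0.65,3,1)"
```

```text
[ 424. -523.   20.]
[ 494. -537.   20.]
[ 493. -569.   20.]
[ 414. -549.   20.]
clock 1.97 pos [ 533.4 -423.2  129.5] rot [-1.573 -0.002 -0.652] F [ 0.2 -0.2  0.7] op 1.001
[0.0, -0.0, 0.0, -0.05, 2.75, -0.06, 1.0]
[0.0, -0.0, 0.0, -0.05, 2.75, -0.07, 1.0]
[0.0, -0.0, 0.0, -0.05, 2.75, -0.07, 1.0]
```

```bash
python3 -m crank '[[0,0,0,0,2.5,-0.1,1],[0,0,0,0,2.5,-0.1,1],[0,0,0,-0.1,2.5,0,1],[0,0,0,0,0.7,0,1],[0,0,0,0,0,0,1],[0,0,0,0,0,0,-1],[0,0,0,0,0,0,-1],[0,0,0,0,0,0,-1],[0,0,0,0,0,0,-1],[0,0,0,0,0,0,-1]]' 50
python3 - <<'E'
from h import *
st,im=snap('wrist','w4')
plan((657.5,-136.4,120),-0.2,9,-1)
E
```

```text
clock: 2.8
eef_pos: [535.2, -427.3, 53.0]
tcp_rot: [-1.573, -0.012, -0.652]
contact_force: [-0.1, -0.3, -2.5]
opening: 0.631
clock 2.85 pos [ 535.3 -427.4   53.1] rot [-1.573 -0.012 -0.652] F [ 0.3  0.2 -1.9] op 0.635
[0.0, -2.9, 0.1, -0.87, -0.76, 3.39, -1.0]
[0.0, -2.9, 0.1, -0.7, -0.76, 3.43, -1.0]
[0.0, -2.9, 0.1, -0.53, -0.76, 3.46, -1.0]
[0.0, -2.9, 0.1, -0.36, -0.75, 3.49, -1.0]
[0.0, -2.9, 0.1, -0.18, -0.75, 3.5, -1.0]
[0.0, -2.9, 0.1, -0.01, -0.75, 3.51, -1.0]
[0.0, -2.9, 0.1, 0.17, -0.75, 3.5, -1.0]
[0.0, -2.9, 0.1, 0.34, -0.75, 3.49, -1.0]
[0.0, -2.9, 0.1, 0.52, -0.74, 3.47, -1.0]
```

View pics/w4.png

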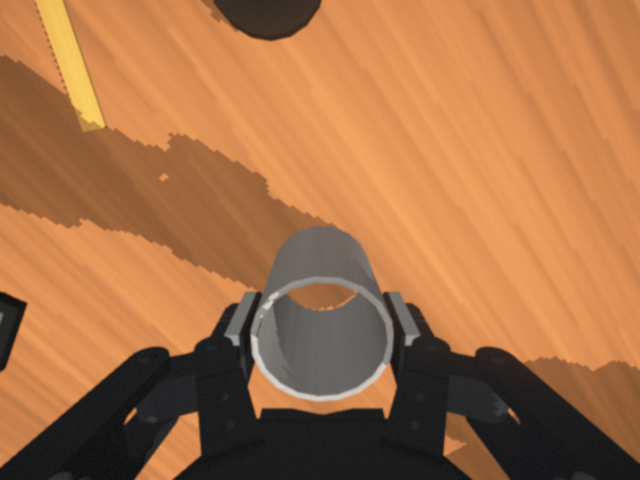

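```bash
cat >> h.py <<'E'
def held(im,st,z,lo=150):
    """centre of held rim relative to TCP, in tool x,z (mm)"""
    c=cam('wrist',st); m=im.copy(); m[410:]=0; m[:, :235]=0; m[:,410:]=0
    for e in rims(m,c,z,lo,1500):
        d=np.r_[e[1],z]-st['eef_pos']; print('tool offs',Rn.from_euler('xyz',st['tcp_rot']).inv().apply(d).round(1))
E
python3 - <<'E'
from h import *
st=r.sense(); im=cv2.imread('pics/w4.png')
for lo in (150,170,185): held(im,st,70,lo)
E
python3 -m crank '[[0,0,0,0,-2,0,-1],[0,0,0,0,-3,0,-1],[0,-3,0,-0.9,-1,3.4,-1],[0,-3,0,-0.7,0,3.5,-1],[0,-3,0,-0.5,0,3.5,-1],[0,-3,0,-0.4,0,3.5,-1],[0,-3,0,-0.2,0,3.5,-1],[0,-3,0,0,0,3.5,-1],[0,-3,0,0.2,0,3.5,-1],[0,0,0,0.2,0,1,-1]]'
python3 - <<'E'
from h import *
st,im=snap('wrist','w5')
held(im,st,70+st['eef_pos'][2]-53,170)
plan((657.5,-136.4,110),-0.2,3,-1)
E
```

```text
clock: 3.68
eef_pos: [637.3, -185.1, 118.1]
tcp_rot: [-1.579, -0.019, -0.276]
contact_force: [-0.1, -1.6, -3.2]
opening: 0.635
clock 3.73 pos [ 637.7 -185.   118.2] rot [-1.579 -0.019 -0.277] F [ 1.   1.4 -2.7] op 0.634
[0.2, -1.5, 0.4, 0.19, 0.26, 1.74, -1.0]
[0.2, -1.5, 0.4, 0.23, 0.26, 1.74, -1.0]
[0.2, -1.5, 0.4, 0.28, 0.27, 1.73, -1.0]
```

View pics/w5.png

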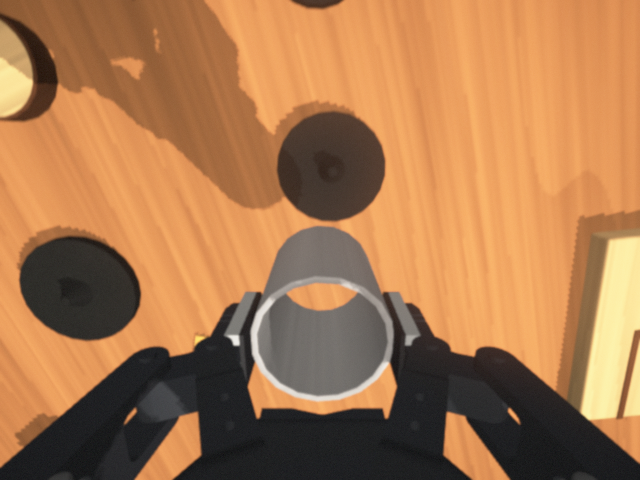

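```bash
cat >> h.py <<'E'
def toolxy(c,st,uv,z):
    p=onz(c,uv,z); return p.round(1), Rn.from_euler('xyz',st['tcp_rot']).inv().apply(p-st['eef_pos']).round(1)
def discs(im,c,roi,thr=70,z=10):
    x,y,w,h=roi; m=(im[y:y+h,x:x+w].max(2)<thr).astype(np.uint8)
    for k in cv2.findContours(m,0,1)[0]:
        if cv2.contourArea(k)<800: continue
        k=cv2.convexHull(k)+[x,y]; q=np.array([onz(c,p[0],z)[:2] for p in k],np.float32); E=cv2.fitEllipse(q)
        print('disc px',np.round(cv2.fitEllipse(k)[0],1),'xy',np.round(E[0],1),'diam',np.round(E[1],1))
E
python3 - <<'E'
from h import *
st=r.sense(); c=cam('wrist',st); im=cv2.imread('pics/w5.png')
z=st['eef_pos'][2]+17
print(toolxy(c,st,(323,339),z),toolxy(c,st,(251,339),z)[1],toolxy(c,st,(395,339),z)[1])
for t in (50,60,70): discs(im,c,(0,90,420,140),t); discs(im,c,(0,225,160,130),t)
E
```

```text
(array([ 638.9, -184.6,  135.2]), array([  1.3, -17. ,   0.6])) [-26.5 -17.5   1. ] [ 29.4 -16.4   0.2]
disc px [ 80.  287.2] xy [ 453.2 -172.1] diam [82.6 88.4]
disc px [ 79.9 287.4] xy [ 453.  -172.2] diam [83.4 89.1]
disc px [311.4 171.6] xy [ 647.4 -136. ] diam [46.8 48.1]
disc px [ 79.8 287.4] xy [ 453.  -172.3] diam [83.8 89.5]
```

Run:
```python
from h import *
st=r.sense(); c=cam('wrist',st); im=cv2.imread('pics/w5.png')
print(onz(c,(331,166),10))
h=cv2.cvtColor(im,cv2.COLOR_BGR2HSV); print(h[166,265:400:5].tolist()); print(h[100:235:5,331].tolist())
for t in (75,85,90): discs(im,c,(265,100,130,125),t)
z=st['eef_pos'][2]+17
print(toolxy(c,st,(323,276),z)[1],toolxy(c,st,(323,402),z)[1])
for P in [(657.5,-136.4,10),(657.5,-136.4,24)]: print(proj(c,np.array(P)))
ct=cam('top');
top=cv2.imread('pics/top0.png')
for t in (60,70,80): discs(top,ct,(290,150,180,150),t) if 0 else None
```

```text
[ 661.59182619 -135.42130529   10.        ]
[[13, 155, 171], [13, 156, 172], [13, 156, 175], [12, 112, 64], [11, 110, 65], [10, 99, 62], [11, 108, 64], [13, 78, 69], [11, 78, 69], [11, 75, 68], [7, 80, 67], [10, 107, 55], [10, 103, 57], [12, 98, 57], [10, 94, 60], [8, 88, 64], [11, 87, 70], [12, 98, 70], [10, 91, 73], [11, 92, 78], [10, 92, 80], [11, 94, 81], [11, 98, 83], [10, 109, 84], [13, 153, 201], [14, 150, 242], [13, 148, 237]]
[[14, 150, 239], [13, 158, 192], [13, 152, 158], [10, 102, 85], [12, 104, 81], [12, 100, 79], [11, 99, 77], [11, 99, 77], [10, 100, 74], [13, 83, 71], [11, 89, 69], [12, 93, 63], [10, 98, 60], [13, 111, 55], [13, 90, 65], [11, 78, 65], [10, 88, 61], [11, 74, 72], [10, 78, 69], [13, 83, 71], [10, 87, 70], [12, 80, 73], [11, 86, 71], [10, 81, 72], [12, 130, 122], [13, 148, 225], [11, 36, 121]]
disc px [319.8 173.2] xy [ 652.7 -139.2] diam [55.4 63.2]
disc px [329.6 166.4] xy [ 660.2 -137.1] diam [71.1 72.1]
disc px [330.3 166. ] xy [ 660.8 -137. ] diam [72.  72.9]
[  1.3 -17.2  27.2] [  1.4 -16.7 -29.8]
(np.float64(325.67725071516423), np.float64(169.04394421347314))
(np.float64(326.34412669187), np.float64(171.38437501142505))
```

```bash
python3 -m crank '[[0.2,-1.5,0.4,0.2,0.7,1.7,-1],[0.2,-1.5,0.4,0.2,0.7,1.7,-1],[0,-1.5,0.3,0.3,0.7,1.5,-1],[0,0,0,0,0.7,0,-1],[0,0,0,0,0.5,0,-1],[0,0,0,0,0,0,-1],[0,0,0,0,0,0,-1],[0,0,0,0,0,0,-1],[0,0,0,0,0,0,-1],[0,0,0,0,0,0,-1]]'
python3 - <<'E'
from h import *
st,im=snap('wrist','w6')
plan((659,-136,63),-0.2,3,-1)
E
```

```text
clock: 4.57
eef_pos: [657.5, -139.5, 82.6]
tcp_rot: [-1.575, 0.002, -0.196]
contact_force: [0.1, -0.2, -3.0]
opening: 0.634
clock 4.62 pos [ 657.5 -139.5   82.7] rot [-1.575e+00  1.000e-03 -1.960e-01] F [-0.   0.1 -1.9] op 0.63
[0.1, 0.1, -0.0, 0.03, 0.65, 0.13, -1.0]
[0.1, 0.1, -0.0, 0.03, 0.66, 0.13, -1.0]
[0.1, 0.1, -0.0, 0.03, 0.66, 0.13, -1.0]
```

View pics/w6.png

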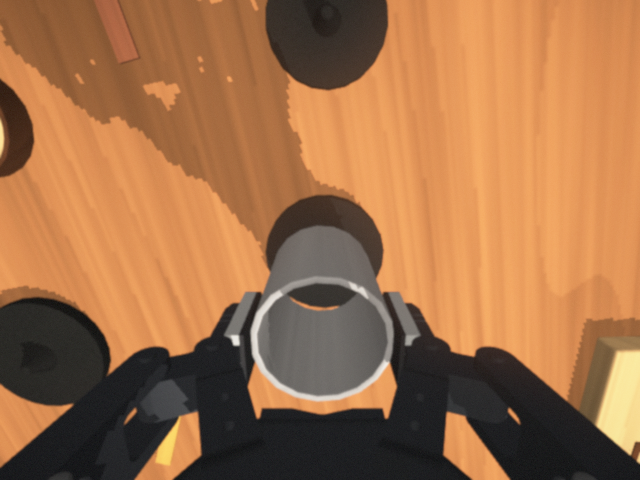

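Run:
```python
from h import *
st=r.sense(); c=cam('wrist',st); im=cv2.imread('pics/w6.png')
m=(im.max(2)<95).astype(np.uint8)
pts=[]
for v in range(200,250,5):
    row=m[v,230:420]; xs=np.where(row)[0]+230; print(v,xs.min(),xs.max(),end=' | ')
from scipy.optimize import least_squares
P=[(325,195)]
```

```text
200 300 348 | 205 292 356 | 210 285 362 | 215 281 367 | 220 277 371 | 225 274 373 | 230 272 376 | 235 269 379 | 240 268 380 | 245 267 381 |
```

```bash
cat >> h.py <<'E'
from scipy.optimize import least_squares
def circ(c,pts,z,D=None):
    q=np.array([onz(c,p,z)[:2] for p in pts]); m=q.mean(0)
    if D: s=least_squares(lambda a:np.hypot(*(q-a[:2]).T)-D/2,m)
    else: s=least_squares(lambda a:np.hypot(*(q-a[:2]).T)-a[2],[*m,40])
    return s.x.round(1), np.abs(s.fun).max().round(2)
E
python3 - <<'E'
from h import *
st=r.sense(); c=cam('wrist',st)
P=[(299.5,200),(348.5,200),(291.5,205),(356.5,205),(284.5,210),(362.5,210),(280.5,215),(367.5,215),(276.5,220),(371.5,220),(273.5,225),(373.5,225),(271.5,230),(376.5,230),(268.5,235),(379.5,235),(267,240),(381,240),(266.5,245),(382,245)]
print(circ(c,P,10),circ(c,P,10,76)); z=st['eef_pos'][2]+17
print(toolxy(c,st,(323,339),z))
E
```

```text
(array([ 660.4, -136.1,   36.5]), np.float64(0.79)) (array([ 660. , -138.4]), np.float64(1.1))
(array([ 658.9, -139.2,   99.7]), array([  1.3, -17. ,   0.5]))
```

```bash
python3 -m crank '[[0.2,0,0,0.1,0.6,0.2,-1],[0.2,0,0,0,0.5,0,-1],[0,0,0,0,0.3,0,-1],[0,0,0,0,0.1,0,-1],[0,0,0,0,0,0,-1],[0,0,0,0,0.1,0,-1],[0,0,0,0,0.1,0,-1],[0,0,0,0,0,0,-1],[0,0,0,0,0,0,-1],[0,0,0,0,0,0,-1]]'
```

```text
clock: 5.45
eef_pos: [659.2, -138.2, 64.4]
tcp_rot: [-1.567, 0.0, -0.197]
contact_force: [0.3, -1.1, -2.5]
opening: 0.635
```

```bash
python3 -m crank '[[0,0,0,0,0.1,0.1,-1],[0,0,0,0,0,0,-1],[0,0,0,0,0.1,0,-1],[0,0,0,0,0,0,-1],[0,0,0,0,0,0,-1],[0,0,0,0,0,0,-1],[0,0,0,0,0,0,-1],[0,0,0,0,0,0,-1],[0,0,0,0,0,0,-1],[0,0,0,0,0,0,-1]]'
```

```text
clock: 6.28
eef_pos: [659.7, -137.1, 62.7]
tcp_rot: [-1.567, -0.0, -0.197]
contact_force: [0.5, -0.3, -1.7]
opening: 0.635
```

```bash
python3 -m crank '[[0,0,0,0,0.1,0,-1],[0,0,0,0,0,0,-1],[0,0,0,0,0,0,-1],[0,0,0,0,0,0,-1],[0,0,0,0,0,0,-1],[0,0,0,0,0,0,-1],[0,0,0,0,0,0,-1],[0,0,0,0,0,0,-1],[0,0,0,0,0,0,-1],[0,0,0,0,0,0,-1]]'
python3 - <<'E'
from h import *
for n in ('wrist','side'): st,im=snap(n,n+'7')
cv2.imwrite('pics/side7z.png',cv2.resize(im[140:240,240:400],None,fx=5,fy=5,interpolation=2))
E
```

```text
clock: 7.12
eef_pos: [659.7, -137.1, 61.6]
tcp_rot: [-1.567, -0.0, -0.197]
contact_force: [-0.2, -0.6, -2.1]
opening: 0.633
```

View pics/side7z.png

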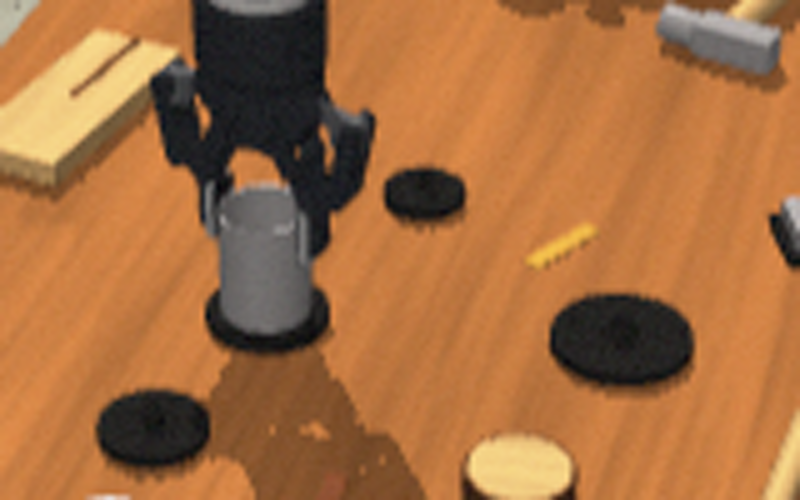

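View pics/wrist7.png

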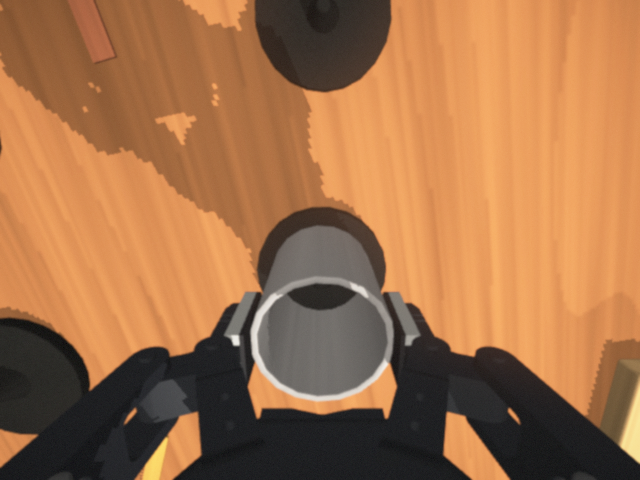

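```bash
python3 -m crank '[[0,0,0,0,0.1,0,-1],[0,0,0,0,0,0,-1],[0,0,0,0,0,0,-1],[0,0,0,0,0,0,-1],[0,0,0,0,0.1,0,-1],[0,0,0,0,0,0,-1],[0,0,0,0,0,0,-1],[0,0,0,0,0,0,-1],[0,0,0,0,0,0,-1],[0,0,0,0,0,0,-1]]'; python3 -c "
from rig import r
print(r.sense()['contact_force'],r.sense()['wrist_torque'],r.sense()['joint_efforts'])"
```

```text
clock: 8.05
eef_pos: [660.3, -136.9, 60.9]
tcp_rot: [-1.567, -0.001, -0.197]
contact_force: [-0.2, 0.5, 0.3]
opening: 0.638
[-0.1656073   0.46718328  0.34801122] [0.09126363 0.10110409 0.04149759] [-3.63178393e-01 -7.14896750e+01 -2.75838590e+01 -1.00784877e-01
 -2.62523610e-01 -4.12483976e-03]
```

```bash
python3 -m crank '[[0,0,0,0,0,0,-0.5],[0,0,0,0,0,0,1],[0,0,0,0,0,0,1],[0,0,0,0,0,0,1],[0,0,0,0,0,0,1],[0,0,0,0,-1,0,1],[0,0,0,0,-3,0,1],[0,0,0,0,-3,0,1],[0,0,0,0,-3,0,1],[0,0,0,0,-1.5,0,1]]'
python3 - <<'E'
from h import *
st,im=snap('wrist','w8'); c=cam('wrist',st)
for z in (70,80): rims(im,c,z)
for n in ('side','top'):
    s,i=snap(n,n+'8'); rims(i,cam(n),80,130,80)
cv2.imwrite('pics/side8z.png',cv2.resize(i[140:240,300:450],None,fx=5,fy=5,interpolation=2))
plan((353,290,190),0.69,16,1)
E
```

```text
clock: 8.88
eef_pos: [657.5, -137.0, 177.8]
tcp_rot: [-1.567, 0.006, -0.197]
contact_force: [0.5, -0.1, 0.2]
opening: 1.002
px [325.9 243.5] xy [ 660.4 -139.3] diam [56.5 56.6]
px [325.9 243.5] xy [ 661.  -136.1] diam [54.2 54.2]
px [303.  454.7] xy [382.5 644.1] diam [39.9 61.7]
px [171.1 446.8] xy [596.3 688.5] diam [125.9 175.8]
px [255.5 295.9] xy [589.7 331.5] diam [45.5 46.5]
px [260.5 251.8] xy [633.8 188. ] diam [ 49.5 111.3]
px [596.8  37.6] xy [ -457.9 -2143.4] diam [ 500.5 1815.8]
px [460.7 208.9] xy [ 588.  -333.3] diam [29.  31.9]
px [198.1 206.2] xy [599.7 288.6] diam [43.2 43.6]
px [262.6 185.6] xy [647.7 135.7] diam [54.3 55.5]
px [ 53.8 202.6] xy [611.5 630.8] diam [116.3 177.8]
px [625.8 173.3] xy [ 670.4 -729.1] diam [36.8 54.7]
px [615.8  43.8] xy [ 990.1 -722.8] diam [137.1 190.9]
clock 9.03 pos [ 657.2 -136.9  175.8] rot [-1.567  0.007 -0.197] F [-0.8 -0.4  0.3] op 1.001
[-0.0, -3.2, -0.0, -2.39, -0.06, 2.25, 1.0]
[-0.0, -3.2, -0.0, -2.26, -0.07, 2.37, 1.0]
[-0.0, -3.2, -0.0, -2.12, -0.07, 2.5, 1.0]
[-0.0, -3.2, -0.0, -1.98, -0.07, 2.61, 1.0]
[-0.0, -3.2, -0.0, -1.83, -0.07, 2.72, 1.0]
[-0.0, -3.2, -0.0, -1.68, -0.07, 2.81, 1.0]
[-0.0, -3.2, -0.0, -1.52, -0.07, 2.9, 1.0]
[-0.0, -3.2, -0.0, -1.36, -0.08, 2.98, 1.0]
[-0.0, -3.2, -0.0, -1.19, -0.08, 3.05, 1.0]
[-0.0, -3.2, -0.0, -1.02, -0.08, 3.11, 1.0]
[-0.0, -3.2, -0.0, -0.85, -0.08, 3.16, 1.0]
[-0.0, -3.2, -0.0, -0.67, -0.08, 3.21, 1.0]
[-0.0, -3.2, -0.0, -0.49, -0.08, 3.24, 1.0]
[-0.0, -3.2, -0.0, -0.31, -0.08, 3.26, 1.0]
[-0.0, -3.2, -0.0, -0.13, -0.09, 3.27, 1.0]
[-0.0, -3.2, -0.0, 0.05, -0.09, 3.28, 1.0]
```

View pics/w8.png

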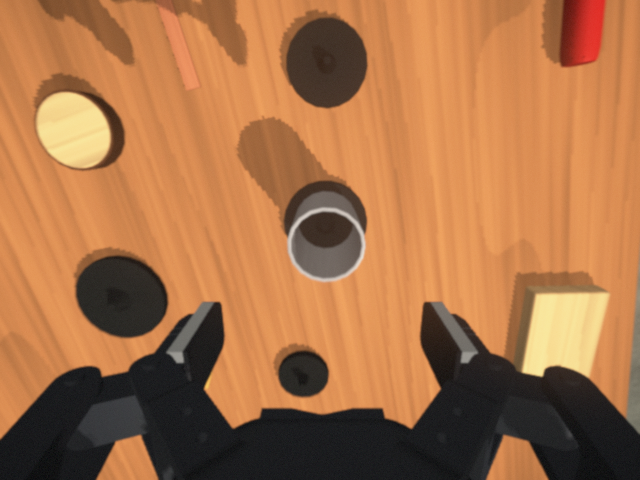

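View pics/side8z.png

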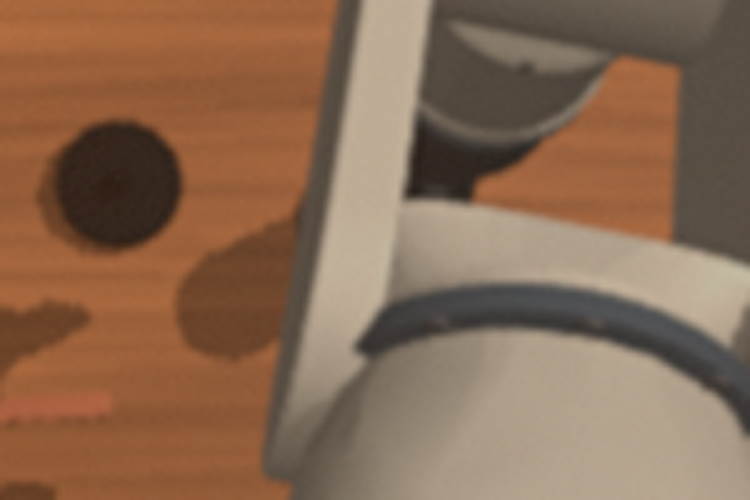

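```bash
python3 - <<'E'
from h import *
st=dict(eef_pos=np.array([657.4,-137,176.5]),tcp_rot=np.array([-1.567,.006,-.197])); c=cam('wrist',st); im=cv2.imread('pics/w8.png')
discs(im,c,(270,340,70,60),70);discs(im,c,(70,245,110,100),70);discs(im,c,(280,8,95,105),95)
E
python3 -m crank '[[0,-3.2,0,-2.4,-0.2,2.3,1],[0,-3.2,0,-2.3,-0.2,2.4,1],[0,-3.2,0,-2.1,-0.2,2.5,1],[0,-3.2,0,-2,-0.1,2.6,1],[0,-3.2,0,-1.8,0,2.7,1],[0,-3.2,0,-1.7,0,2.8,1],[0,-3.2,0,-1.5,0,2.9,1],[0,-3.2,0,-1.4,0,3,1],[0,-3.2,0,-1.2,0,3.1,1],[0,-3.2,0,-1,0,3.1,1]]'
python3 -c "
from h import *
plan((350,290,170),0.69,6,1)"
```

```text
disc px [302.9 373.2] xy [ 606.2 -292.9] diam [50.8 55.6]
disc px [121.6 295.9] xy [ 452.  -172.5] diam [83.9 88.2]
disc px [326.2  61.9] xy [686.2 -10.3] diam [62.5 63.2]
clock: 9.87
eef_pos: [451.9, 133.3, 176.5]
tcp_rot: [-1.561, 0.016, 0.378]
contact_force: [-0.2, 0.3, -0.7]
opening: 1.001
clock 9.87 pos [451.9 133.3 176.5] rot [-1.561  0.016  0.378] F [-0.2  0.3 -0.7] op 1.001
[-0.1, -3.0, -0.1, -0.61, 0.15, 3.05, 1.0]
[-0.1, -3.0, -0.1, -0.45, 0.14, 3.08, 1.0]
[-0.1, -3.0, -0.1, -0.29, 0.13, 3.1, 1.0]
[-0.1, -3.0, -0.1, -0.13, 0.13, 3.11, 1.0]
[-0.1, -3.0, -0.1, 0.03, 0.12, 3.11, 1.0]
[-0.1, -3.0, -0.1, 0.19, 0.11, 3.11, 1.0]
```

```bash
python3 -m crank '[[0,-3,0,-0.6,0.3,3.1,1],[0,-3,0,-0.5,0.3,3.1,1],[0,-3,0,-0.3,0.3,3.1,1],[0,-3,0,-0.1,0.3,3.1,1],[0,-3,0,0,0.3,3,1],[-0.3,-2,-0.3,0.2,0.3,2.6,1],[-0.3,0,-0.3,0,0,0,1],[0,0,0,0,0,0,1],[0,0,0,0,0,0,1],[0,0,0,0,0,0,1]]'
python3 - <<'E'
from h import *
st,im=snap('wrist','w9'); c=cam('wrist',st); np.save('pics/w9.npy',st)
for z in (55,60): rims(im,c,z)
plan((350,290,120),0.69,2,1)
E
```

```text
clock: 10.7
eef_pos: [336.0, 290.4, 153.1]
tcp_rot: [-1.566, 0.016, 0.698]
contact_force: [0.3, 0.8, 0.3]
opening: 0.999
px [342.5 264.8] xy [356. 288.] diam [32.4 32.6]
px [629.5 235. ] xy [493.4 433.6] diam [41.1 41.6]
px [342.5 264.8] xy [354.6 289.4] diam [31.7 31.9]
px [629.5 235. ] xy [488.9 431.8] diam [40.2 40.7]
clock 10.75 pos [336.1 290.2 153.1] rot [-1.566  0.016  0.698] F [ 0.4  0.2 -1. ] op 1.001
[-0.1, 0.2, -0.5, 0.55, 1.64, -0.46, 1.0]
[-0.1, 0.2, -0.5, 0.54, 1.65, -0.46, 1.0]
```

View pics/w9.png

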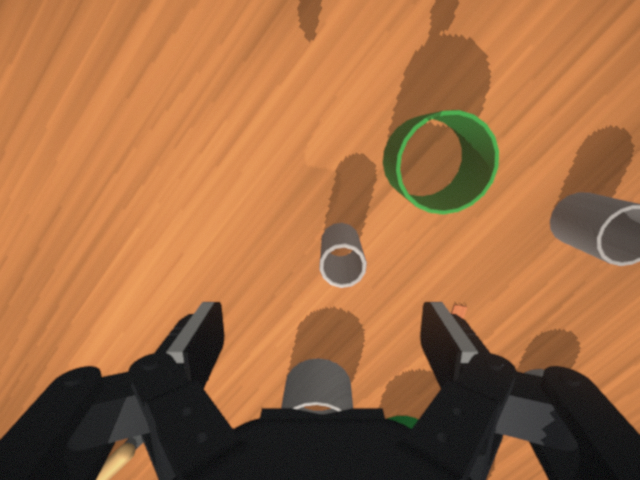

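Run:
```python
from h import *
st=np.load('pics/w9.npy',allow_pickle=True).item(); c=cam('wrist',st)
g=onz(c,(447,162),58)[:2]; d=onz(c,(318,450),58)[:2]; print(g,d)
for yaw in (0.5,0.7,0.9,1.1):
    R=np.array([np.cos(yaw),np.sin(yaw)]); Z=np.array([-R[1],R[0]])
    print(yaw,[(((g-[355,289])@R).round(),((g-[355,289])@Z).round())])
plan((355,289,100),0.69,2,1)
```

```text
[359.66860383 386.83096715] [451.44973575 146.1095025 ]
0.5 [(np.float64(51.0), np.float64(84.0))]
0.7 [(np.float64(67.0), np.float64(72.0))]
0.9 [(np.float64(80.0), np.float64(57.0))]
1.1 [(np.float64(89.0), np.float64(40.0))]
clock 10.75 pos [336.1 290.2 153.1] rot [-1.566  0.016  0.698] F [ 0.4  0.2 -1. ] op 1.001
[-0.1, 0.2, -0.5, 0.73, 2.64, -0.67, 1.0]
[-0.1, 0.2, -0.5, 0.71, 2.65, -0.66, 1.0]
```

```bash
python3 -m crank '[[0,0,-0.5,0.7,2.2,-0.7,1],[0,0,-0.5,0.7,2.2,-0.7,1],[0,0,0,0.3,0,0,1],[0,0,0,0,0,0,1],[0,0,0,0,0,0,1],[0,0,0,0,0,0,1],[0,0,0,0,0,0,1],[0,0,0,0,0,0,1],[0,0,0,0,0,0,1],[0,0,0,0,0,0,1]]'
python3 - <<'E'
from h import *
st,im=snap('wrist','w10'); c=cam('wrist',st); s9=np.load('pics/w9.npy',allow_pickle=True).item()
for z in (55,60): R=rims(im,c,z)
for e in R: print(tri(cam('wrist',s9),(342.5,264.8),c,e[0]))
plan((355,289,40),0.69,3,1)
E
```

```text
clock: 11.58
eef_pos: [362.3, 288.3, 112.6]
tcp_rot: [-1.566, -0.006, 0.688]
contact_force: [0.6, 0.1, -0.1]
opening: 1.002
px [311.5 260.4] xy [355.8 287.9] diam [32.9 33. ]
px [650.7 219.3] xy [491.4 431.3] diam [35.5 39.3]
px [311.5 260.4] xy [354.7 289.4] diam [32.  32.1]
px [650.7 219.3] xy [486.7 429. ] diam [34.5 38.3]
(array([354.56122418, 289.50524627,  59.39197327]), np.float64(0.011964544350621926))
(array([298.75330622, 341.04673491, 257.91256249]), np.float64(4.435502246253982))
clock 11.63 pos [362.4 288.3 112.6] rot [-1.566 -0.006  0.688] F [-0.3  0.1  0.8] op 0.999
[-0.1, -0.0, 0.1, -0.19, 2.42, 0.16, 1.0]
[-0.1, -0.0, 0.1, -0.19, 2.42, 0.17, 1.0]
[-0.1, -0.0, 0.1, -0.18, 2.42, 0.17, 1.0]
```

```bash
python3 -m crank '[[0,0,0,-0.3,1.5,0.2,1],[0,0,0,-0.2,1.5,0.2,1],[0,0,0,0,1.5,0,1],[0,0,0,0,1.2,0,1],[0,0,0,0,0.8,0,1],[0,0,0,0,0.5,0,1],[0,0,0,0,0,0,1],[0,0,0,0,0,0,1],[0,0,0,0,0,0,1],[0,0,0,0,0,0,1]]'
python3 - <<'E'
from h import *
plan((354.6,289.4,40),0.69,1,1)
E
```

```text
clock: 12.47
eef_pos: [357.5, 291.1, 42.6]
tcp_rot: [-1.566, -0.012, 0.69]
contact_force: [-0.3, 0.0, 0.2]
opening: 1.0
clock 12.47 pos [357.5 291.1  42.6] rot [-1.566 -0.012  0.69 ] F [-0.3  0.   0.2] op 1.0
[-0.3, -0.0, 0.7, -0.33, 0.26, 0.05, 1.0]
```

Close enough; close on flask_a, and level the small tilt.

```bash
python3 -m crank '[[-0.3,0,0.7,-0.3,0.2,0.1,1],[0,0,0,0,0,0,1],[0,0,0,0,0,0,-1],[0,0,0,0,0,0,-1],[0,0,0,0,0,0,-1],[0,0,0,0,0,0,-1],[0,0,0,0,0,0,-1],[0,0,0,0,0,0,-1],[0,0,0,0,0,0,-1],[0,0,0,0,0,0,-1]]' 40
python3 - <<'E'
from h import *
st,im=snap('wrist','w11')
plan((605,-293,115),-0.5,19,-1)
E
```

```text
clock: 13.3
eef_pos: [355.3, 290.7, 42.2]
tcp_rot: [-1.572, -0.002, 0.69]
contact_force: [-0.3, 0.4, 0.4]
opening: 0.375
clock 13.35 pos [355.3 290.7  42.3] rot [-1.572 -0.002  0.69 ] F [ 0.3 -0.7  1.3] op 0.378
[-0.0, 3.6, 0.0, -0.94, -0.38, -3.21, -1.0]
[-0.0, 3.6, 0.0, -0.74, -0.38, -3.26, -1.0]
[-0.0, 3.6, 0.0, -0.53, -0.38, -3.3, -1.0]
[-0.0, 3.6, 0.0, -0.33, -0.38, -3.33, -1.0]
[-0.0, 3.6, 0.0, -0.12, -0.38, -3.34, -1.0]
[-0.0, 3.6, 0.0, 0.09, -0.38, -3.34, -1.0]
[-0.0, 3.6, 0.0, 0.3, -0.38, -3.33, -1.0]
[-0.0, 3.6, 0.0, 0.51, -0.38, -3.3, -1.0]
[-0.0, 3.6, 0.0, 0.71, -0.38, -3.26, -1.0]
[-0.0, 3.6, 0.0, 0.92, -0.38, -3.21, -1.0]
[-0.0, 3.6, 0.0, 1.12, -0.38, -3.15, -1.0]
[-0.0, 3.6, 0.0, 1.31, -0.38, -3.07, -1.0]
[-0.0, 3.6, 0.0, 1.5, -0.38, -2.99, -1.0]
[-0.0, 3.6, 0.0, 1.69, -0.38, -2.89, -1.0]
[-0.0, 3.6, 0.0, 1.86, -0.38, -2.77, -1.0]
[-0.0, 3.6, 0.0, 2.03, -0.38, -2.65, -1.0]
[-0.0, 3.6, 0.0, 2.19, -0.38, -2.52, -1.0]
[-0.0, 3.6, 0.0, 2.35, -0.38, -2.38, -1.0]
[-0.0, 3.6, 0.0, 2.49, -0.38, -2.23, -1.0]
```

View pics/w11.png

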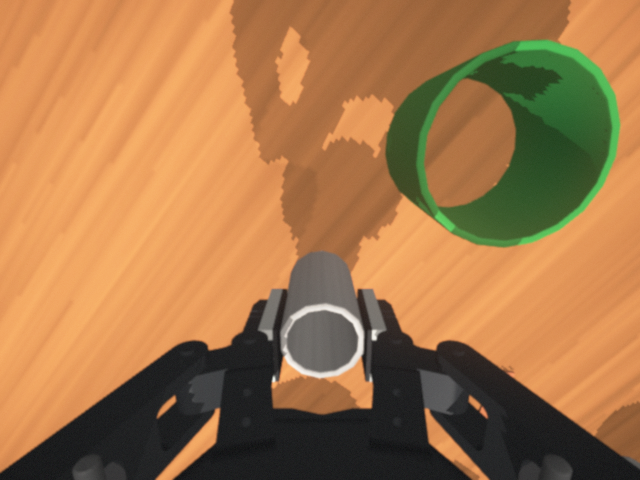

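```bash
python3 -m crank '[[0,0,0,0,-3,0,-1],[0,0,0,0,-4,0,-1],[0,3.6,0,-1,-3,-3.2,-1],[0,3.6,0,-0.8,-1,-3.3,-1],[0,3.6,0,-0.5,0,-3.3,-1],[0,3.6,0,-0.3,0,-3.3,-1],[0,3.6,0,-0.1,0,-3.3,-1],[0,3.6,0,0.1,0,-3.3,-1],[0,3.6,0,0.3,0,-3.3,-1],[0,3.6,0,0.5,0,-3.3,-1]]'
python3 -c "
from h import *
plan((605,-293,125),-0.5,10,-1)"
```

```text
clock: 14.18
eef_pos: [459.7, 41.3, 155.9]
tcp_rot: [-1.572, -0.004, 0.176]
contact_force: [0.1, 0.6, -2.0]
opening: 0.375
clock 14.18 pos [459.7  41.3 155.9] rot [-1.572 -0.004  0.176] F [ 0.1  0.6 -2. ] op 0.375
[-0.0, 3.9, 0.0, 0.84, 0.32, -3.55, -1.0]
[-0.0, 3.9, 0.0, 1.08, 0.32, -3.48, -1.0]
[-0.0, 3.9, 0.0, 1.31, 0.32, -3.4, -1.0]
[-0.0, 3.9, 0.0, 1.54, 0.32, -3.3, -1.0]
[-0.0, 3.9, 0.0, 1.76, 0.31, -3.19, -1.0]
[-0.0, 3.9, 0.0, 1.97, 0.31, -3.07, -1.0]
[-0.0, 3.9, 0.0, 2.17, 0.31, -2.93, -1.0]
[-0.0, 3.9, 0.0, 2.37, 0.31, -2.77, -1.0]
[-0.0, 3.9, 0.0, 2.55, 0.31, -2.61, -1.0]
[-0.0, 3.9, 0.0, 2.72, 0.31, -2.43, -1.0]
```

```bash
python3 -m crank '[[0,3.9,0,0.8,0.3,-3.6,-1],[0,3.9,0,1.1,0.3,-3.5,-1],[0,3.9,0,1.3,0.3,-3.4,-1],[0,3.9,0,1.5,0.3,-3.3,-1],[0,3.9,0,1.8,0.3,-3.2,-1],[0,3.9,0,2,0.3,-3.1,-1],[0,3.9,0,2.2,0.3,-2.9,-1],[0,3.9,0,2.4,0.3,-2.8,-1],[0,3.5,0,2.4,0.3,-2.5,-1],[0,2,0,1.5,0.3,-1.5,-1]]'
python3 -c "
from h import *
plan((605,-293,95),-0.5,4,-1)"
```

```text
clock: 15.02
eef_pos: [594.7, -302.0, 123.4]
tcp_rot: [-1.569, -0.003, -0.502]
contact_force: [0.1, 0.5, -1.3]
opening: 0.38
clock 15.02 pos [ 594.7 -302.   123.4] rot [-1.569 -0.003 -0.502] F [ 0.1  0.5 -1.3] op 0.38
[-0.0, -0.0, 0.0, 0.11, 0.71, 0.32, -1.0]
[-0.0, -0.0, 0.0, 0.12, 0.71, 0.32, -1.0]
[-0.0, -0.0, 0.0, 0.12, 0.71, 0.32, -1.0]
[-0.0, -0.0, 0.0, 0.12, 0.71, 0.32, -1.0]
```

```bash
python3 -m crank '[[0,0,0,0.1,0.8,0.3,-1],[0,0,0,0.1,0.8,0.3,-1],[0,0,0,0.1,0.8,0.3,-1],[0,0,0,0.1,0.8,0.3,-1],[0,0,0,0,0.4,0,-1],[0,0,0,0,0,0,-1],[0,0,0,0,0,0,-1],[0,0,0,0,0,0,-1],[0,0,0,0,0,0,-1],[0,0,0,0,0,0,-1]]'
python3 - <<'E'
from h import *
st,im=snap('wrist','w12'); np.save('pics/w12.npy',st); c=cam('wrist',st)
for t in (70,85,95):discs(im,c,(230,200,180,95),t)
z=st['eef_pos'][2]+18
print(toolxy(c,st,(322,341),z))
plan((605,-293,54),-0.5,4,-1)
E
```

```text
clock: 15.85
eef_pos: [603.2, -291.6, 81.6]
tcp_rot: [-1.569, 0.002, -0.501]
contact_force: [1.1, 0.1, -0.9]
opening: 0.377
disc px [326.9 267.5] xy [ 603.9 -299.2] diam [49.8 60.4]
disc px [327.4 266. ] xy [ 604.6 -298.5] diam [51.6 60.3]
disc px [327.8 265.7] xy [ 604.9 -298.4] diam [52. 60.]
(array([ 604.3, -291.6,   99.6]), array([  0.9, -18. ,   0.6]))
clock 15.9 pos [ 603.3 -291.6   81.7] rot [-1.569e+00  1.000e-03 -5.010e-01] F [-0.4 -0.7 -0.7] op 0.375
[-0.0, -0.0, -0.0, 0.05, 0.69, -0.01, -1.0]
[-0.0, -0.0, -0.0, 0.05, 0.69, -0.01, -1.0]
[-0.0, -0.0, -0.0, 0.05, 0.69, -0.01, -1.0]
[-0.0, -0.0, -0.0, 0.05, 0.69, -0.01, -1.0]
```

View pics/w12.png

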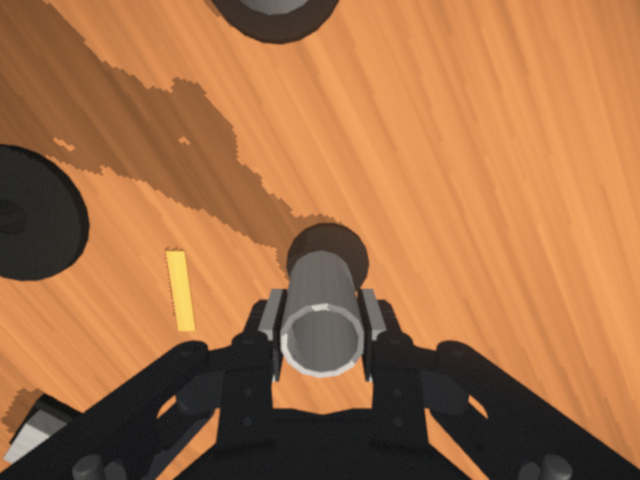

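```bash
cat >> h.py <<'E'
def arc(im,c,r0,r1,u0,u1,thr=90,z=10,D=None):
    m=(im.max(2)<thr); P=[]
    for v in range(r0,r1,3):
        xs=np.where(m[v,u0:u1])[0]+u0
        if len(xs)>3: P+=[(xs.min()-.5,v),(xs.max()+.5,v)]
    print('arc',P[0],P[1],P[-2],P[-1],circ(c,P,z),circ(c,P,z,D) if D else '')
E
python3 - <<'E'
from h import *
st=np.load('pics/w12.npy',allow_pickle=True).item(); c=cam('wrist',st); im=cv2.imread('pics/w12.png')
for t in (85,95): 
  for e in (265,277): arc(im,c,227,e,275,385,t,10,54)
E
```

```text
arc (np.float64(309.5), 227) (np.float64(344.5), 227) (np.float64(286.5), 263) (np.float64(367.5), 263) (array([ 606.1, -294.9,   25.5]), np.float64(0.48)) (array([ 604.9, -297. ]), np.float64(1.58))
arc (np.float64(309.5), 227) (np.float64(344.5), 227) (np.float64(288.5), 275) (np.float64(365.5), 275) (array([ 605.8, -295.4,   25.8]), np.float64(0.63)) (array([ 605. , -296.9]), np.float64(1.58))
arc (np.float64(308.5), 227) (np.float64(345.5), 227) (np.float64(286.5), 263) (np.float64(367.5), 263) (array([ 606.1, -294.8,   25.6]), np.float64(0.36)) (array([ 605. , -296.7]), np.float64(1.33))
arc (np.float64(308.5), 227) (np.float64(345.5), 227) (np.float64(288.5), 275) (np.float64(365.5), 275) (array([ 605.8, -295.3,   25.9]), np.float64(0.59)) (array([ 605.1, -296.6]), np.float64(1.37))
```

```bash
python3 -m crank '[[0,0,0,0.2,0.8,-0.1,-1],[0,0,0,0.1,0.8,-0.1,-1],[0,0,0,0,0.6,0,-1],[0,0,0,0,0.4,0,-1],[0,0,0,0,0.1,0,-1],[0,0,0,0,0,0,-1],[0,0,0,0,0,0,-1],[0,0,0,0,0,0,-1],[0,0,0,0,0,0,-1],[0,0,0,0,0,0,-1]]'
```

```text
clock: 16.73
eef_pos: [605.6, -295.9, 52.7]
tcp_rot: [-1.569, -0.0, -0.502]
contact_force: [-0.7, 0.4, -1.3]
opening: 0.376
```

```bash
python3 -m crank '[[0,0,0,0,0.1,0,-1],[0,0,0,0,0,0,-1],[0,0,0,0,0,0,-1],[0,0,0,0,0.1,0,-1],[0,0,0,0,0,0,-1],[0,0,0,0,0,0,-1],[0,0,0,0,0,0,-1],[0,0,0,0,0,0,-1],[0,0,0,0,0,0,-1],[0,0,0,0,0,0,-1]]'
python3 - <<'E'
from h import *
st,im=snap('wrist','w13');c=cam('wrist',st); print(st['contact_force'],r.sense()['contact_force'])
print(toolxy(c,st,(322,341),st['eef_pos'][2]+18))
arc(im,c,243,280,255,395,90)
E
```

```text
clock: 17.57
eef_pos: [606.3, -296.1, 52.3]
tcp_rot: [-1.569, -0.002, -0.502]
contact_force: [-0.7, 1.0, 1.2]
opening: 0.372
[-0.71632692  0.96796446  1.16170831] [-0.72367327  0.13745085  0.44218927]
(array([ 607.3, -296.1,   70.3]), array([  0.9, -18. ,   0.6]))
arc (np.float64(287.5), 243) (np.float64(349.5), 243) (np.float64(272.5), 279) (np.float64(365.5), 279) (array([ 606.3, -294.9,   25.7]), np.float64(0.5))
```

View pics/w13.png

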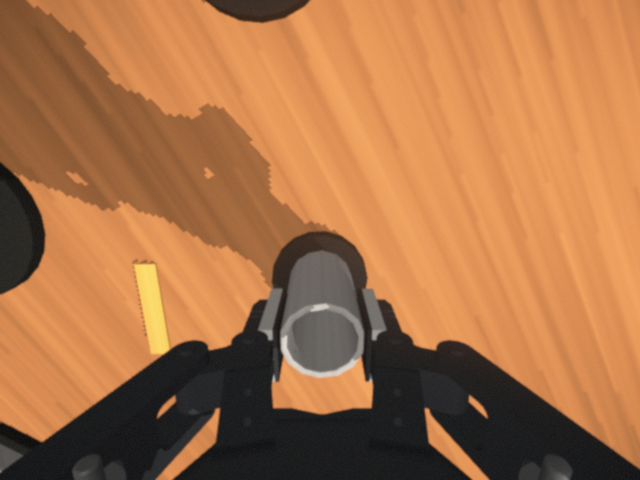

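```bash
python3 -m crank '[[0,0,0,0,0,0,-0.5],[0,0,0,0,0,0,0],[0,0,0,0,0,0,0.3],[0,0,0,0,0,0,0.5],[0,0,0,0,0,0,0.5],[0,0,0,0,-1,0,0.5],[0,0,0,0,-3,0,1],[0,0,0,0,-3,0,1],[0,0,0,0,-4,0,1],[0,0,0,0,-2,0,1]]'
python3 - <<'E'
from h import *
st,im=snap('wrist','w14'); c=cam('wrist',st)
rims(im,c,70); arc(im,c,215,235,270,370,90)
plan((485,430,200),0.7,20,1)
E
```

```text
clock: 18.45
eef_pos: [602.4, -294.6, 182.3]
tcp_rot: [-1.569, 0.01, -0.502]
contact_force: [1.4, -0.0, 1.1]
opening: 1.0
px [114.6 358.1] xy [ 397.6 -302.1] diam [27.8 37.6]
px [327.4 239.4] xy [ 606.4 -295.8] diam [31.7 32.2]
px [279.  -32.1] xy [ 662.  -132.2] diam [55.4 55.6]
arc (np.float64(298.5), 215) (np.float64(353.5), 215) (np.float64(301.5), 233) (np.float64(351.5), 233) (array([ 605.1, -296.6,   25.7]), np.float64(0.39)) 
clock 18.5 pos [ 603.7 -295.2  185.2] rot [-1.569  0.006 -0.502] F [ 1.2 -0.2  2.4] op 1.003
[-0.0, -3.4, -0.0, -2.27, -0.06, 2.89, 1.0]
[-0.0, -3.4, -0.0, -2.09, -0.06, 3.02, 1.0]
[-0.0, -3.4, -0.0, -1.9, -0.06, 3.14, 1.0]
[-0.0, -3.4, -0.0, -1.71, -0.06, 3.25, 1.0]
[-0.0, -3.4, -0.0, -1.51, -0.06, 3.35, 1.0]
[-0.0, -3.4, -0.0, -1.31, -0.06, 3.43, 1.0]
[-0.0, -3.4, -0.0, -1.1, -0.06, 3.51, 1.0]
[-0.0, -3.4, -0.0, -0.89, -0.06, 3.57, 1.0]
[-0.0, -3.4, -0.0, -0.67, -0.06, 3.61, 1.0]
[-0.0, -3.4, -0.0, -0.45, -0.07, 3.65, 1.0]
[-0.0, -3.4, -0.0, -0.23, -0.07, 3.67, 1.0]
[-0.0, -3.4, -0.0, -0.01, -0.07, 3.67, 1.0]
[-0.0, -3.4, -0.0, 0.21, -0.07, 3.67, 1.0]
[-0.0, -3.4, -0.0, 0.43, -0.07, 3.65, 1.0]
[-0.0, -3.4, -0.0, 0.65, -0.07, 3.62, 1.0]
[-0.0, -3.4, -0.0, 0.86, -0.07, 3.57, 1.0]
[-0.0, -3.4, -0.0, 1.08, -0.07, 3.51, 1.0]
[-0.0, -3.4, -0.0, 1.29, -0.07, 3.44, 1.0]
[-0.0, -3.4, -0.0, 1.49, -0.07, 3.36, 1.0]
[-0.0, -3.4, -0.0, 1.69, -0.07, 3.26, 1.0]
```

View pics/w14.png

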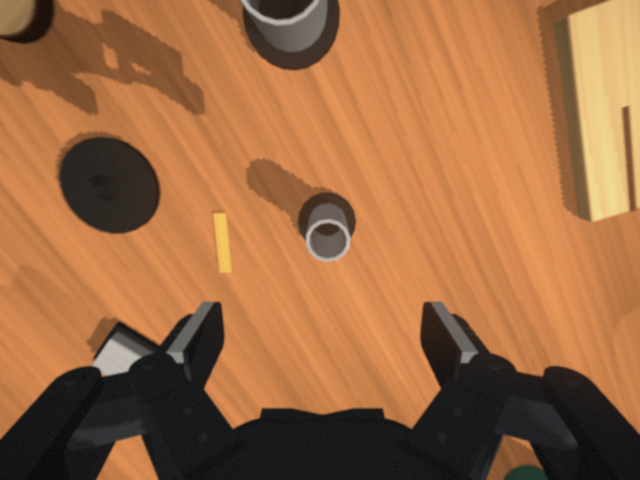

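```bash
python3 -m crank '[[0,-3.4,0,-2.3,0,2.9,1],[0,-3.4,0,-2.1,0,3,1],[0,-3.4,0,-1.9,0,3.1,1],[0,-3.4,0,-1.7,0,3.3,1],[0,-3.4,0,-1.5,0,3.4,1],[0,-3.4,0,-1.3,0,3.4,1],[0,-3.4,0,-1.1,0,3.5,1],[0,-3.4,0,-0.9,0,3.6,1],[0,-3.4,0,-0.7,0,3.6,1],[0,-3.4,0,-0.5,0,3.7,1]]'
python3 -c "
from h import *
plan((485,430,160),0.7,10,1)"
```

```text
clock: 19.33
eef_pos: [542.6, 73.8, 195.5]
tcp_rot: [-1.574, -0.013, 0.107]
contact_force: [0.2, -0.7, 0.6]
opening: 0.998
clock 19.33 pos [542.6  73.8 195.5] rot [-1.574 -0.013  0.107] F [ 0.2 -0.7  0.6] op 0.998
[0.0, -3.4, 0.1, -0.2, 0.34, 3.6, 1.0]
[0.0, -3.4, 0.1, 0.02, 0.34, 3.61, 1.0]
[0.0, -3.4, 0.1, 0.23, 0.34, 3.6, 1.0]
[0.0, -3.4, 0.1, 0.45, 0.35, 3.58, 1.0]
[0.0, -3.4, 0.1, 0.66, 0.35, 3.55, 1.0]
[0.0, -3.4, 0.1, 0.87, 0.35, 3.5, 1.0]
[0.0, -3.4, 0.1, 1.07, 0.35, 3.45, 1.0]
[0.0, -3.4, 0.1, 1.28, 0.35, 3.38, 1.0]
[0.0, -3.4, 0.1, 1.47, 0.35, 3.29, 1.0]
[0.0, -3.4, 0.1, 1.67, 0.35, 3.2, 1.0]
```

```bash
python3 -m crank '[[0,-3.4,0,-0.2,0.2,3.6,1],[0,-3.4,0,0,0.2,3.6,1],[0,-3.4,0,0.2,0.2,3.6,1],[0,-3.4,0,0.5,0.3,3.6,1],[0,-3.4,0,0.7,0.4,3.5,1],[0,-3.4,0,0.9,0.4,3.5,1],[0,-3.4,0,1.1,0.4,3.4,1],[0,-3.4,0,1.2,0.4,3.2,1],[0,-3.4,0,1,0.4,2,1],[0,0,0,0,0,0,1]]'
python3 - <<'E'
from h import *
st,im=snap('wrist','w15'); np.save('pics/w15.npy',st); c=cam('wrist',st)
rims(im,c,54)
plan((487,430,110),0.7,2,1)
E
```

```text
clock: 20.17
eef_pos: [485.7, 400.2, 170.9]
tcp_rot: [-1.581, -0.019, 0.677]
contact_force: [-0.5, 0.0, -0.2]
opening: 1.001
px [349.4 390.6] xy [598.7 303.6] diam [43.4 49. ]
px [355.6 207.7] xy [494.2 434.3] diam [42.6 42.9]
px [602.6  80. ] xy [569. 604.] diam [ 65.4 102.6]
clock 20.22 pos [485.8 398.7 171.1] rot [-1.582 -0.019  0.674] F [0.7 0.1 0.6] op 1.001
[0.3, -0.7, 0.5, 0.96, 3.06, 1.22, 1.0]
[0.3, -0.7, 0.5, 1.01, 3.06, 1.19, 1.0]
```

View pics/w15.png

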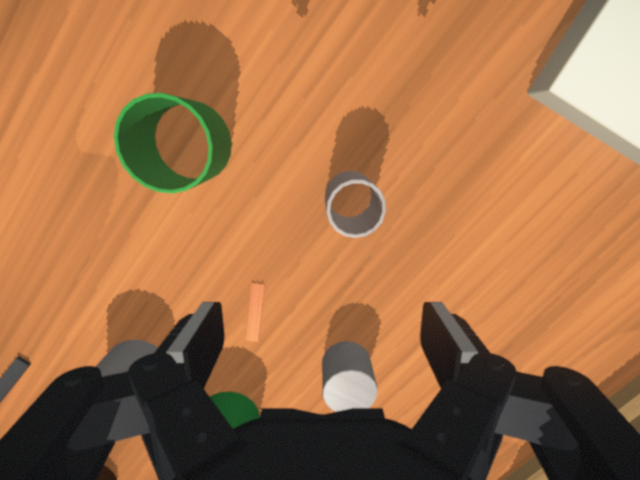

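```bash
python3 -m crank '[[0.3,0,0.5,1.4,2.5,1,1],[0.3,0,0.5,1.4,2.5,1,1],[0,0,0,0,1,0,1],[0,0,0,0,0,0,1],[0,0,0,0,0,0,1],[0,0,0,0,0,0,1],[0,0,0,0,0,0,1],[0,0,0,0,0,0,1],[0,0,0,0,0,0,1],[0,0,0,0,0,0,1]]'
python3 - <<'E'
from h import *
st,im=snap('wrist','w16'); c=cam('wrist',st)
s9=np.load('pics/w15.npy',allow_pickle=True).item()
for e in rims(im,c,54): print(tri(cam('wrist',s9),(355.6,207.7),c,e[0]))
plan((492,433,38),0.68,3,1)
E
```

```text
clock: 21.05
eef_pos: [499.2, 426.6, 117.4]
tcp_rot: [-1.573, -0.006, 0.665]
contact_force: [-0.2, -0.4, -0.4]
opening: 0.998
px [322.2 247.4] xy [494.4 434.6] diam [42.9 43.1]
(array([494.38904871, 434.49126248,  51.63679936]), np.float64(0.08823166095407119))
clock 21.1 pos [499.3 426.7 117.4] rot [-1.573 -0.006  0.665] F [ 0.2  0.1 -0.4] op 0.998
[0.0, -0.3, 0.1, -0.08, 2.65, 0.32, 1.0]
[0.0, -0.3, 0.1, -0.07, 2.65, 0.32, 1.0]
[0.0, -0.3, 0.1, -0.06, 2.65, 0.32, 1.0]
```

```bash
python3 -m crank '[[0,0,0,0.1,2,0.4,1],[0,0,0,0,2,0.4,1],[0,0,0,0,2,0.1,1],[0,0,0,0,1.4,0,1],[0,0,0,0,0.6,0,1],[0,0,0,0,0,0,1],[0,0,0,0,0,0,1],[0,0,0,0,0,0,1],[0,0,0,0,0,0,1],[0,0,0,0,0,0,1]]'
python3 -c "
from h import *
plan((494.4,434.5,36),0.67,1,1)"
```

```text
clock: 21.93
eef_pos: [498.3, 437.1, 40.3]
tcp_rot: [-1.573, -0.015, 0.665]
contact_force: [-0.3, 0.5, -0.8]
opening: 0.998
clock 21.93 pos [498.3 437.1  40.3] rot [-1.573 -0.015  0.665] F [-0.3  0.5 -0.8] op 0.998
[0.1, -0.3, 0.9, -0.47, 0.42, 0.03, 1.0]
```

```bash
python3 -m crank '[[0,0,0.9,-0.5,0.4,0,1],[0,0,0,0,0,0,1],[0,0,0,0,0,0,-1],[0,0,0,0,0,0,-1],[0,0,0,0,0,0,-1],[0,0,0,0,0,0,-1],[0,0,0,0,0,0,-1],[0,0,0,0,0,0,-1],[0,0,0,0,0,0,-1],[0,0,0,0,0,0,-1]]' 40
python3 - <<'E'
from h import *
st,im=snap('wrist','w17')
plan((686,-10,150),0.0,15,-1)
E
```

```text
clock: 22.77
eef_pos: [495.0, 434.5, 38.3]
tcp_rot: [-1.573, -0.001, 0.665]
contact_force: [-1.0, -0.5, 1.2]
opening: 0.515
clock 22.82 pos [495.  434.5  38.3] rot [-1.573e+00 -1.000e-03  6.650e-01] F [-0.9 -0.4  1.3] op 0.514
[0.0, 2.5, 0.0, -0.82, -0.74, -3.12, -1.0]
[0.0, 2.5, 0.0, -0.69, -0.74, -3.15, -1.0]
[0.0, 2.5, 0.0, -0.55, -0.74, -3.18, -1.0]
[0.0, 2.5, 0.0, -0.4, -0.74, -3.2, -1.0]
[0.0, 2.5, 0.0, -0.26, -0.74, -3.22, -1.0]
[0.0, 2.5, 0.0, -0.12, -0.74, -3.22, -1.0]
[0.0, 2.5, 0.0, 0.02, -0.74, -3.23, -1.0]
[0.0, 2.5, 0.0, 0.17, -0.74, -3.22, -1.0]
[0.0, 2.5, 0.0, 0.31, -0.74, -3.21, -1.0]
[0.0, 2.5, 0.0, 0.45, -0.74, -3.19, -1.0]
[0.0, 2.5, 0.0, 0.59, -0.74, -3.17, -1.0]
[0.0, 2.5, 0.0, 0.73, -0.74, -3.14, -1.0]
[0.0, 2.5, 0.0, 0.87, -0.74, -3.11, -1.0]
[0.0, 2.5, 0.0, 1.01, -0.74, -3.06, -1.0]
[0.0, 2.5, 0.0, 1.14, -0.74, -3.02, -1.0]
```

View pics/w17.png

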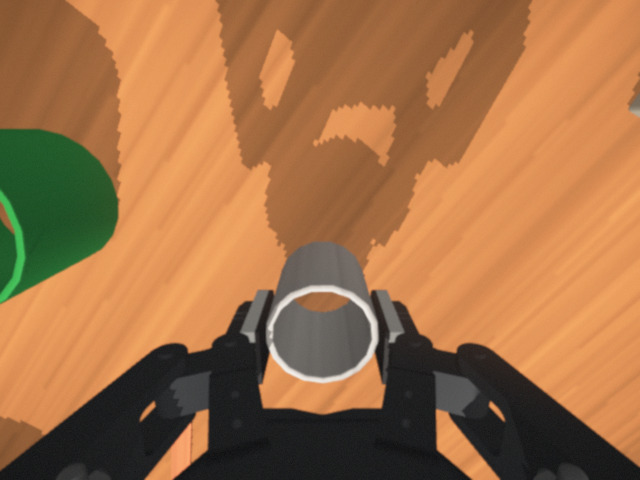

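```bash
python3 -m crank '[[0,0,0,0,-2.5,0,-1],[0,0,0,0,-4,0,-1],[0,0,0,0,-4,0,-1],[0,2.5,0,-0.8,-1.5,-3.1,-1],[0,2.5,0,-0.7,0,-3.2,-1],[0,2.5,0,-0.5,0,-3.2,-1],[0,2.5,0,-0.4,0,-3.2,-1],[0,2.5,0,-0.3,0,-3.2,-1],[0,2.5,0,-0.1,0,-3.2,-1],[0,2.5,0,0,0,-3.2,-1]]'
python3 -c "
from h import *
plan((684,-12,140),0.0,8,-1)"
```

```text
clock: 23.65
eef_pos: [584.1, 225.2, 163.2]
tcp_rot: [-1.573, -0.002, 0.356]
contact_force: [1.8, 0.3, -0.6]
opening: 0.518
clock 23.65 pos [584.1 225.2 163.2] rot [-1.573 -0.002  0.356] F [ 1.8  0.3 -0.6] op 0.518
[0.0, 2.6, 0.0, 0.14, 0.3, -3.21, -1.0]
[0.0, 2.6, 0.0, 0.28, 0.3, -3.2, -1.0]
[0.0, 2.6, 0.0, 0.42, 0.29, -3.19, -1.0]
[0.0, 2.6, 0.0, 0.56, 0.29, -3.17, -1.0]
[0.0, 2.6, 0.0, 0.7, 0.29, -3.14, -1.0]
[0.0, 2.6, 0.0, 0.84, 0.29, -3.1, -1.0]
[0.0, 2.6, 0.0, 0.98, 0.29, -3.06, -1.0]
[0.0, 2.6, 0.0, 1.11, 0.29, -3.02, -1.0]
```

```bash
python3 -m crank '[[0,2.6,0,0.2,0,-3.2,-1],[0,2.6,0,0.3,0,-3.2,-1],[0,2.6,0,0.4,0,-3.2,-1],[0,2.6,0,0.6,0,-3.2,-1],[0,2.6,0,0.7,0.3,-3.1,-1],[0,2.6,0,0.9,0.7,-3.1,-1],[0,2.6,0,1,0.8,-3,-1],[0,1.5,0,0.8,0.8,-2,-1],[0,0,0,0,0.8,0,-1],[0,0,0,0,0,0,-1]]'
python3 -c "
from h import *
plan((684,-12,85),0.0,5,-1)"
```

```text
clock: 24.48
eef_pos: [683.9, -21.2, 127.1]
tcp_rot: [-1.573, -0.003, -0.014]
contact_force: [-0.1, -0.1, -1.1]
opening: 0.517
clock 24.48 pos [683.9 -21.2 127.1] rot [-1.573 -0.003 -0.014] F [-0.1 -0.1 -1.1] op 0.517
[0.0, -0.2, 0.0, -0.0, 0.84, 0.19, -1.0]
[0.0, -0.2, 0.0, -0.0, 0.84, 0.19, -1.0]
[0.0, -0.2, 0.0, -0.0, 0.84, 0.19, -1.0]
[0.0, -0.2, 0.0, -0.0, 0.84, 0.19, -1.0]
[0.0, -0.2, 0.0, 0.0, 0.84, 0.18, -1.0]
```

```bash
python3 -m crank '[[0,0,0,0,0.9,0.2,-1],[0,0,0,0,0.9,0.2,-1],[0,0,0,0,0.9,0.2,-1],[0,0,0,0,0.9,0.2,-1],[0,0,0,0,0.9,0.1,-1],[0,0,0,0,0,0,-1],[0,0,0,0,0,0,-1],[0,0,0,0,0,0,-1],[0,0,0,0,0,0,-1],[0,0,0,0,0,0,-1]]'
python3 - <<'E'
from h import *
st,im=snap('wrist','w18'); np.save('pics/w18.npy',st); c=cam('wrist',st)
print(toolxy(c,st,(322,333),st['eef_pos'][2]+15))
plan((686,-10,48),-0.014,4,-1)
E
```

```text
clock: 25.32
eef_pos: [682.1, -5.3, 77.1]
tcp_rot: [-1.572, -0.0, -0.006]
contact_force: [0.3, 0.2, -1.3]
opening: 0.512
(array([683. ,  -3.6,  92.1]), array([  0.9, -15. ,   1.7]))
clock 25.37 pos [682.2  -5.3  77.2] rot [-1.572 -0.    -0.006] F [-0.2 -0.7 -1.3] op 0.508
[0.0, 0.1, 0.0, 0.1, 0.73, -0.11, -1.0]
[0.0, 0.1, 0.0, 0.1, 0.73, -0.11, -1.0]
[0.0, 0.1, 0.0, 0.1, 0.73, -0.12, -1.0]
[0.0, 0.1, 0.0, 0.1, 0.73, -0.12, -1.0]
```

View pics/w18.png

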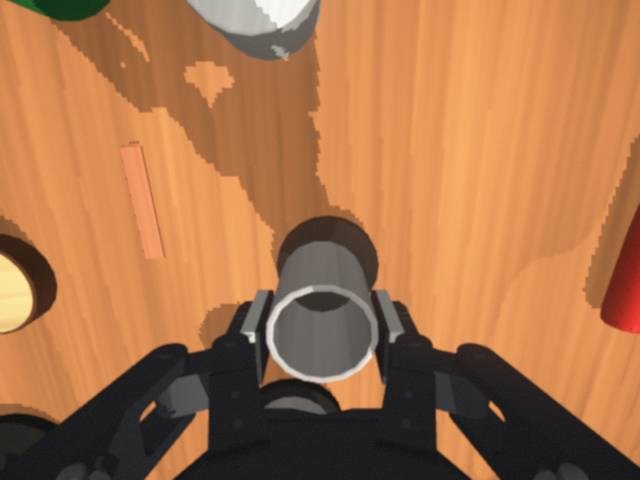

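Run:
```python
from h import *
st=np.load('pics/w18.npy',allow_pickle=True).item(); c=cam('wrist',st); im=cv2.imread('pics/w18.png')
for t in (85,95): 
  for e in (255,270): arc(im,c,221,e,270,390,t,10,65)
```

```text
arc (np.float64(305.5), 221) (np.float64(348.5), 221) (np.float64(278.5), 254) (np.float64(375.5), 254) (array([686.1,  -7.2,  30.6]), np.float64(0.36)) (array([686.1, -10. ]), np.float64(0.96))
arc (np.float64(305.5), 221) (np.float64(348.5), 221) (np.float64(277.5), 269) (np.float64(376.5), 269) (array([686.2,  -7.6,  30.9]), np.float64(0.42)) (array([686.1, -10.2]), np.float64(1.46))
arc (np.float64(304.5), 221) (np.float64(349.5), 221) (np.float64(278.5), 254) (np.float64(375.5), 254) (array([686.2,  -6.8,  30.6]), np.float64(0.53)) (array([686.1,  -9.8]), np.float64(1.02))
arc (np.float64(304.5), 221) (np.float64(349.5), 221) (np.float64(277.5), 269) (np.float64(376.5), 269) (array([686.2,  -7.7,  31.2]), np.float64(0.56)) (array([686.2,  -9.9]), np.float64(1.41))
```

```bash
python3 -m crank '[[0,0,0,0.1,0.8,-0.2,-1],[0,0,0,0.1,0.8,-0.1,-1],[0,0,0,0.1,0.6,-0.1,-1],[0,0,0,0,0.4,0,-1],[0,0,0,0,0.1,0,-1],[0,0,0,0,0,0,-1],[0,0,0,0,0,0,-1],[0,0,0,0,0,0,-1],[0,0,0,0,0,0,-1],[0,0,0,0,0,0,-1]]'
```

```text
clock: 26.2
eef_pos: [686.5, -10.6, 48.5]
tcp_rot: [-1.572, -0.002, -0.007]
contact_force: [0.1, 0.2, -0.8]
opening: 0.514
```

```bash
python3 -m crank '[[0,0,0,0,0.1,0.1,-1],[0,0,0,0,0,0,-1],[0,0,0,0,0,0,-1],[0,0,0,0,0.1,0,-1],[0,0,0,0,0,0,-1],[0,0,0,0,0,0,-1],[0,0,0,0,0,0,-1],[0,0,0,0,0,0,-1],[0,0,0,0,0,0,-1],[0,0,0,0,0,0,-1]]'
python3 - <<'E'
from h import *
st,im=snap('wrist','w19');c=cam('wrist',st); print(st['contact_force'],r.sense()['contact_force'])
print(toolxy(c,st,(322,333),st['eef_pos'][2]+15))
arc(im,c,239,275,250,395,90,10,65)
E
```

```text
clock: 27.03
eef_pos: [687.3, -10.0, 48.4]
tcp_rot: [-1.573, -0.005, -0.007]
contact_force: [-0.3, -1.2, 1.1]
opening: 0.516
[-0.32635615 -1.16919823  1.14141161] [-0.92017054 -0.07962763  1.19302021]
(array([688.1,  -8.3,  63.4]), array([  0.9, -15. ,   1.7]))
arc (np.float64(274.5), 239) (np.float64(361.5), 239) (np.float64(260.5), 272) (np.float64(375.5), 272) (array([686.3,  -7.6,  31. ]), np.float64(0.37)) (array([686.3, -10.7]), np.float64(1.18))
```

View pics/w19.png

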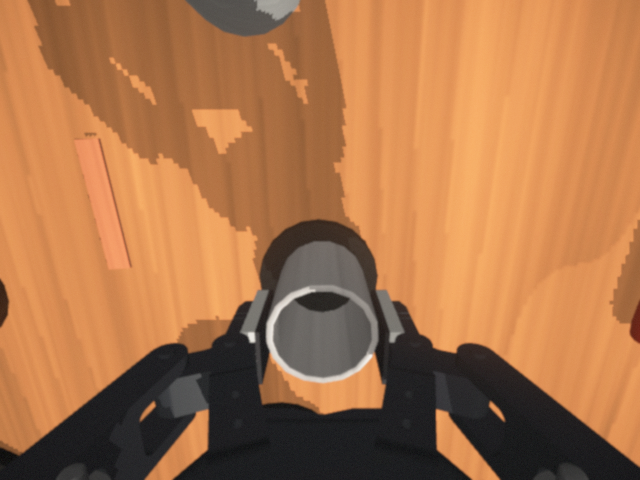

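```bash
python3 -m crank '[[0,0,0,0,0,0,-0.3],[0,0,0,0,0,0,0.2],[0,0,0,0,0,0,0.5],[0,0,0,0,0,0,0.6],[0,0,0,0,0,0,0.6],[0,0,0,0,-1,0,0.6],[0,0,0,0,-3,0,1],[0,0,0,0,-3,0,1],[0,0,0,0,-4,0,1],[0,0,0,0,-2,0,1]]'
python3 - <<'E'
from h import *
st,im=snap('wrist','w20'); c=cam('wrist',st)
rims(im,c,64); 
plan((442,135,160),0.9,10,1)
E
```

```text
clock: 27.92
eef_pos: [682.9, -9.3, 178.2]
tcp_rot: [-1.573, 0.007, -0.007]
contact_force: [0.7, 0.1, 1.9]
opening: 1.0
px [296.  391.4] xy [ 659.2 -150.9] diam [55.7 56.1]
px [328.7 238.1] xy [688.1  -9.2] diam [43.  43.2]
px [279.5  32.3] xy [657.1 127.5] diam [45.4 59.4]
clock 27.97 pos [684.3  -9.3 181.2] rot [-1.573  0.003 -0.007] F [1.5 0.3 2.4] op 1.001
[0.0, -5.2, -0.0, -2.43, 0.22, 1.43, 1.0]
[0.0, -5.2, -0.0, -2.29, 0.22, 1.64, 1.0]
[0.0, -5.2, -0.0, -2.14, 0.22, 1.84, 1.0]
[0.0, -5.2, -0.0, -1.96, 0.22, 2.03, 1.0]
[0.0, -5.2, -0.0, -1.77, 0.21, 2.2, 1.0]
[0.0, -5.2, -0.0, -1.56, 0.21, 2.35, 1.0]
[0.0, -5.2, -0.0, -1.34, 0.21, 2.48, 1.0]
[0.0, -5.2, -0.0, -1.11, 0.21, 2.59, 1.0]
[0.0, -5.2, -0.0, -0.87, 0.21, 2.68, 1.0]
[0.0, -5.2, -0.0, -0.63, 0.21, 2.75, 1.0]
```

View pics/w20.png

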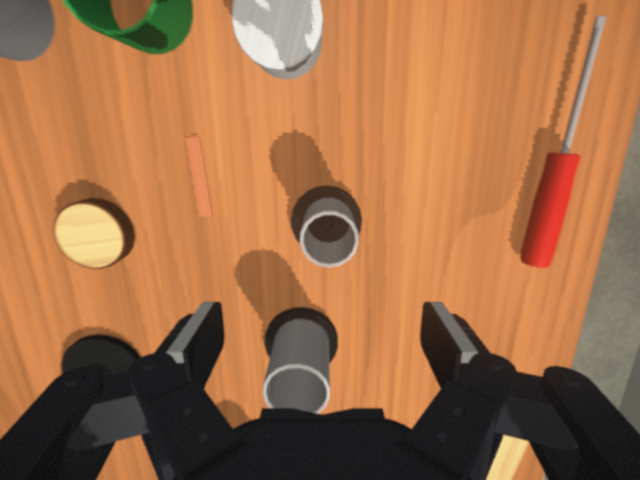

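```bash
python3 -m crank '[[0,-5.2,0,-2.4,0.1,1.4,1],[0,-5.2,0,-2.3,0.1,1.6,1],[0,-5.2,0,-2.1,0.1,1.8,1],[0,-5.2,0,-2,0.1,2,1],[0,-5.2,0,-1.8,0.1,2.2,1],[0,-5.2,0,-1.6,0.1,2.3,1],[0,-5.2,0,-1.3,0.1,2.5,1],[0,-5.2,0,-1.1,0.1,2.6,1],[0,-5.2,0,-0.8,0.1,2,1],[0,0,0,0,0,0,1]]'
python3 - <<'E'
from h import *
st,im=snap('wrist','w21'); c=cam('wrist',st);np.save('pics/w21.npy',st)
rims(im,c,58); print(st['qvel'].round(2))
plan((438,157,120),0.9,4,1)
E
```

```text
clock: 28.8
eef_pos: [463.9, 114.9, 179.3]
tcp_rot: [-1.58, -0.007, 0.847]
contact_force: [-0.8, -0.0, -0.2]
opening: 1.002
px [607.4 211.7] xy [596.5 290.4] diam [46.6 47.3]
px [342.1 170.3] xy [438.8 158.4] diam [64.5 64.7]
[-0.   -0.   -0.03 -0.01 -0.01  0.07]
clock 28.85 pos [465.8 114.6 179.8] rot [-1.582 -0.008  0.843] F [-1.1  0.2  0.9] op 0.999
[0.2, -0.8, 0.1, 0.32, 1.48, 1.24, 1.0]
[0.2, -0.8, 0.1, 0.34, 1.49, 1.23, 1.0]
[0.2, -0.8, 0.1, 0.36, 1.49, 1.22, 1.0]
[0.2, -0.8, 0.1, 0.38, 1.49, 1.21, 1.0]
```

View pics/w21.png

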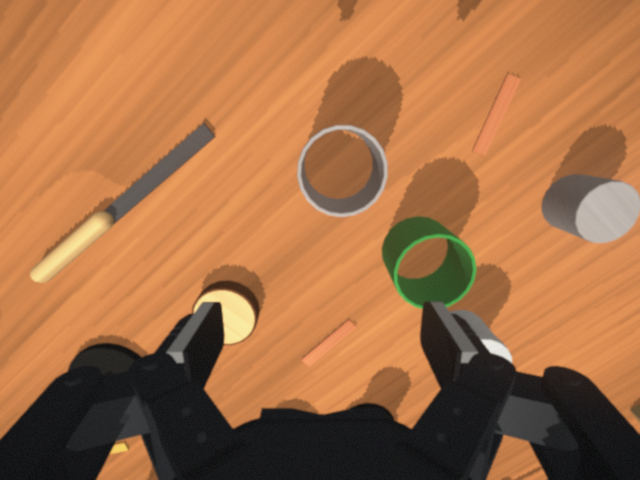

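```bash
python3 - <<'E'
from h import *
st=np.load('pics/w21.npy',allow_pickle=True).item(); c=cam('wrist',st)
g=onz(c,(434,271),58)[:2]; print(g)
for yaw in (0.85,1.0,1.2):
    R=np.array([np.cos(yaw),np.sin(yaw)]); Z=np.array([-R[1],R[0]]); print(yaw,(g-[438.8,158.4])@R,(g-[438.8,158.4])@Z)
E
python3 -m crank '[[0.2,-1.5,0,0.3,1.5,1.3,1],[0.2,-1.5,0,0.3,1.5,1.3,1],[0.2,-1.5,0,0.3,1.5,1.2,1],[0,-1.5,0,0.3,1.5,1,1],[0,0,0,0,0,0,1],[0,0,0,0,0,0,1],[0,0,0,0,0,0,1],[0,0,0,0,0,0,1],[0,0,0,0,0,0,1],[0,0,0,0,0,0,1]]'
python3 - <<'E'
from h import *
st,im=snap('wrist','w22'); c=cam('wrist',st)
s=np.load('pics/w21.npy',allow_pickle=True).item()
for e in rims(im,c,58): print(tri(cam('wrist',s),(342.1,170.3),c,e[0]))
plan((438.8,158.4,40),st['tcp_rot'][2],4,1)
E
```

```text
[547.88773099 162.85875443]
0.85 75.34583871181061 -79.01277195841539
1.0 62.69226507804421 -89.38508512678708
1.2 43.6845186469564 -100.05836483933989
clock: 29.68
eef_pos: [448.1, 155.0, 124.6]
tcp_rot: [-1.583, -0.02, 0.936]
contact_force: [1.3, -0.4, 0.4]
opening: 1.0
px [610.  306.6] xy [591.8 289.6] diam [43.  47.1]
px [314.2 242.3] xy [438.4 158.5] diam [64.7 65.1]
(array([402.70857   , 183.42316129, 248.67855727]), np.float64(44.022063518850175))
(array([438.02841256, 158.92291296,  55.11521354]), np.float64(0.45619487567702094))
clock 29.73 pos [448.2 155.  124.7] rot [-1.583 -0.02   0.936] F [-0.1  0.5  0.2] op 1.003
[0.2, -0.0, 0.3, -0.11, 2.11, 0.26, 1.0]
[0.2, -0.0, 0.3, -0.1, 2.11, 0.26, 1.0]
[0.2, -0.0, 0.3, -0.09, 2.11, 0.25, 1.0]
[0.2, -0.0, 0.3, -0.08, 2.12, 0.25, 1.0]
```

View pics/w22.png

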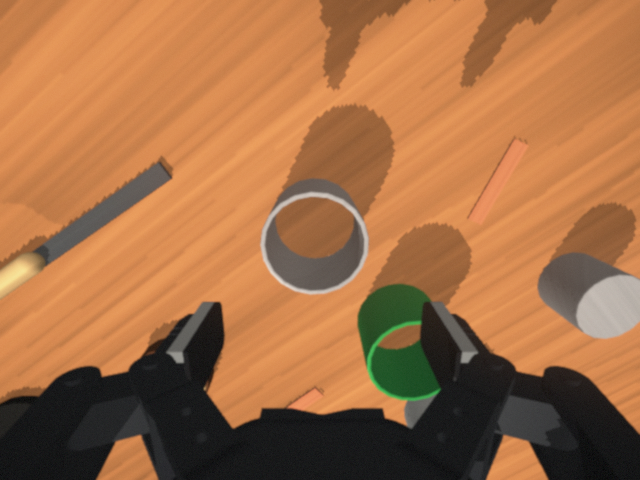

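```bash
python3 -m crank '[[0.2,0,0.4,-0.1,1.5,0.3,1],[0.2,0,0.4,-0.1,1.5,0.3,1],[0.2,0,0.3,-0.1,1.2,0.2,1],[0,0,0,0,0.8,0,1],[0,0,0,0,0,0,1],[0,0,0,0,0,0,1],[0,0,0,0,0,0,1],[0,0,0,0,0,0,1],[0,0,0,0,0,0,1],[0,0,0,0,0,0,1]]'
python3 - <<'E'
from h import *
st,im=snap('wrist','w23'); c=cam('wrist',st)
rims(im,c,58)
plan((438.3,158.6,34),st['tcp_rot'][2],3,1)
E
```

```text
clock: 30.57
eef_pos: [444.2, 157.6, 76.0]
tcp_rot: [-1.576, -0.006, 0.933]
contact_force: [-0.0, 0.6, 0.6]
opening: 0.999
px [315.3 283.7] xy [438.4 158.4] diam [63.1 63.4]
clock 30.62 pos [444.3 157.6  76.1] rot [-1.576 -0.006  0.933] F [0.9 0.7 0. ] op 1.004
[0.1, -0.0, 0.1, -0.1, 1.4, 0.19, 1.0]
[0.1, -0.0, 0.1, -0.1, 1.4, 0.18, 1.0]
[0.1, -0.0, 0.1, -0.09, 1.4, 0.18, 1.0]
```

View pics/w23.png

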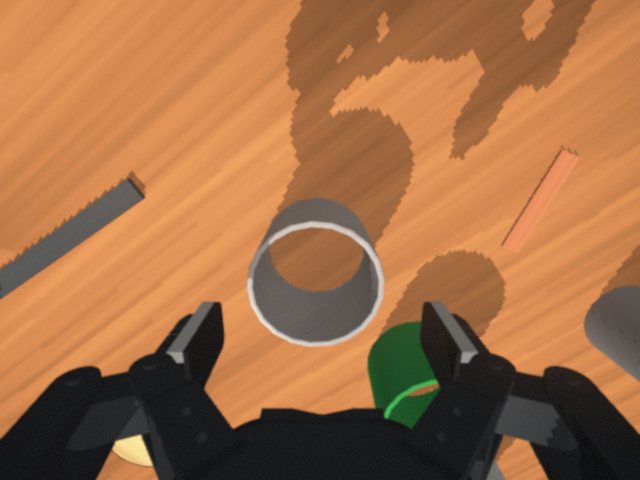

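```bash
python3 -m crank '[[0.2,0,0.2,-0.3,0.4,0.5,1],[0,0,0,0,0.8,0,1],[0,0,0,0,1.2,0,1],[0,0,0,0,1,0,1],[0,0,0,0,0.4,0,1],[0,0,0,0,0,0,1],[0,0,0,0,0,0,1],[0,0,0,0,0,0,1],[0,0,0,0,0,0,1],[0,0,0,0,0,0,1]]'
python3 - <<'E'
from h import *
plan((438.3,158.6,34),0.93,1,1)
E
```

```text
clock: 31.45
eef_pos: [437.9, 158.6, 35.8]
tcp_rot: [-1.573, -0.004, 0.933]
contact_force: [-0.1, -0.9, -0.2]
opening: 0.997
clock 31.45 pos [437.9 158.6  35.8] rot [-1.573 -0.004  0.933] F [-0.1 -0.9 -0.2] op 0.997
[0.1, 0.2, 0.2, 0.03, 0.18, -0.03, 1.0]
```

```bash
python3 -m crank '[[0,0,0,0,0.1,0,1],[0,0,0,0,0,0,-1],[0,0,0,0,0,0,-1],[0,0,0,0,0,0,-1],[0,0,0,0,0,0,-1],[0,0,0,0,0,0,-1],[0,0,0,0,0,0,-1],[0,0,0,0,0,0,-1],[0,0,0,0,0,0,-1],[0,0,0,0,0,0,-1]]' 50
python3 - <<'E'
from h import *
st,im=snap('wrist','w24')
plan((450,-172,130),-0.2,10,-1)
E
```

```text
clock: 32.28
eef_pos: [438.4, 158.7, 36.1]
tcp_rot: [-1.574, -0.005, 0.933]
contact_force: [-0.2, 0.3, 0.9]
opening: 0.768
clock 32.33 pos [438.4 158.7  36.1] rot [-1.574 -0.005  0.933] F [ 0.2  0.3 -0.2] op 0.773
[0.0, 6.5, 0.0, -2.58, -0.94, -2.07, -1.0]
[0.0, 6.5, 0.0, -2.33, -0.94, -2.34, -1.0]
[0.0, 6.5, 0.0, -2.05, -0.94, -2.59, -1.0]
[0.0, 6.5, 0.0, -1.75, -0.94, -2.81, -1.0]
[0.0, 6.5, 0.0, -1.42, -0.94, -2.99, -1.0]
[0.0, 6.5, 0.0, -1.07, -0.94, -3.13, -1.0]
[0.0, 6.5, 0.0, -0.71, -0.94, -3.23, -1.0]
[0.0, 6.5, 0.0, -0.34, -0.94, -3.29, -1.0]
[0.0, 6.5, 0.0, 0.03, -0.94, -3.31, -1.0]
[0.0, 6.5, 0.0, 0.4, -0.94, -3.28, -1.0]
```

View pics/w24.png

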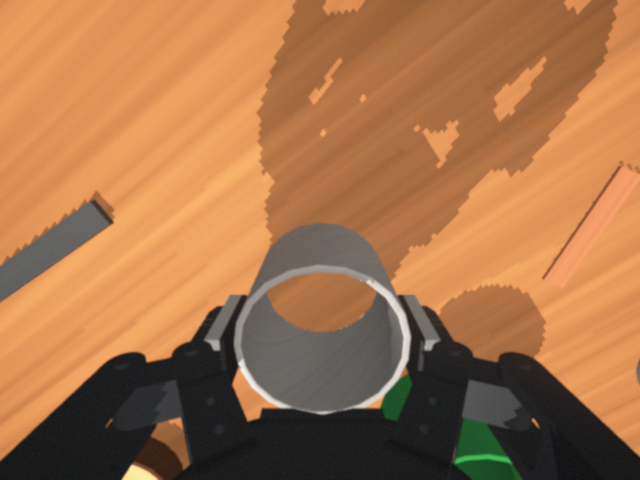

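```bash
python3 -m crank '[[0,0,0,0,-2,0,-1],[0,0,0,0,-3.5,0,-1],[0,0,0,0,-3.5,0,-1],[0,6,0,-2.6,0,-2,-1],[0,6,0,-2.3,0,-2.3,-1],[0,6,0,-2.1,0,-2.6,-1],[0,6,0,-1.8,0,-2.8,-1],[0,6,0,-1.4,0,-3,-1],[0,6,0,-1.1,0,-3.1,-1],[0,6,0,-0.7,0,-3.2,-1]]'
python3 -c "
from h import *
plan((448,-172,110),-0.2,6,-1)"
```

```text
clock: 33.17
eef_pos: [449.3, -75.6, 130.2]
tcp_rot: [-1.57, -0.008, 0.181]
contact_force: [0.5, -0.4, -2.1]
opening: 0.774
clock 33.17 pos [449.3 -75.6 130.2] rot [-1.57  -0.008  0.181] F [ 0.5 -0.4 -2.1] op 0.774
[-0.0, 3.6, 0.1, -0.31, 0.33, -1.58, -1.0]
[-0.0, 3.6, 0.1, -0.21, 0.33, -1.59, -1.0]
[-0.0, 3.6, 0.1, -0.11, 0.34, -1.6, -1.0]
[-0.0, 3.6, 0.1, -0.01, 0.34, -1.61, -1.0]
[-0.0, 3.6, 0.1, 0.09, 0.34, -1.6, -1.0]
[-0.0, 3.6, 0.1, 0.2, 0.34, -1.59, -1.0]
```

```bash
python3 -m crank '[[0,3.6,0,-0.3,0.5,-1.5,-1],[0,3.6,0,-0.2,0.5,-1.5,-1],[0,3.6,0,-0.1,0.5,-1.5,-1],[0,3.6,0,0,0.6,-1.4,-1],[0,3.6,0,0.1,0.6,-1.3,-1],[0,3,0,0.2,0.6,-1,-1],[0,0,0,0,0.6,0,-1],[0,0,0,0,0,0,-1],[0,0,0,0,0,0,-1],[0,0,0,0,0,0,-1]]'
python3 - <<'E'
from h import *
st,im=snap('wrist','w25'); np.save('pics/w25.npy',st); c=cam('wrist',st)
print(toolxy(c,st,(323,339),st['eef_pos'][2]+20))
plan((450,-172,48),st['tcp_rot'][2],4,-1)
E
```

```text
clock: 34.0
eef_pos: [447.3, -168.5, 88.6]
tcp_rot: [-1.568, -0.008, -0.216]
contact_force: [0.0, 0.3, -1.9]
opening: 0.774
(array([ 448.9, -166.3,  108.6]), array([  1.3, -20. ,   2.5]))
clock 34.05 pos [ 447.4 -168.4   88.8] rot [-1.568 -0.008 -0.216] F [ 1.   0.7 -2.5] op 0.773
[-0.0, 0.0, 0.1, 0.08, 1.02, -0.08, -1.0]
[-0.0, 0.0, 0.1, 0.08, 1.02, -0.08, -1.0]
[-0.0, 0.0, 0.1, 0.08, 1.02, -0.07, -1.0]
[-0.0, 0.0, 0.1, 0.08, 1.02, -0.07, -1.0]
```

View pics/w25.png

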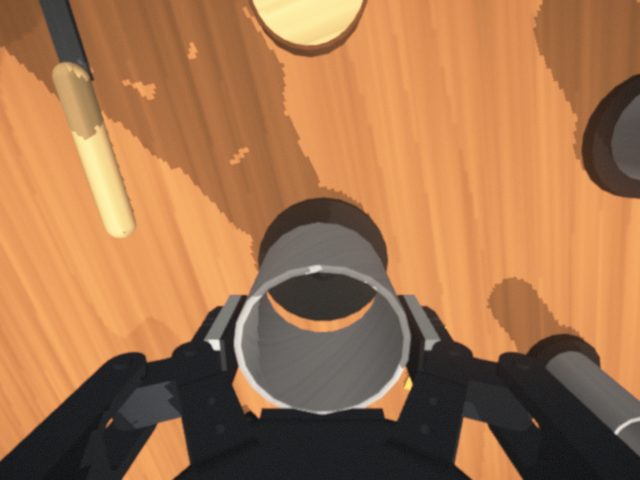

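Run:
```python
from h import *
st=np.load('pics/w25.npy',allow_pickle=True).item(); c=cam('wrist',st); im=cv2.imread('pics/w25.png')
for t in (80,95): 
  for e in (245,262): arc(im,c,205,e,252,395,t,10,87)
z=st['eef_pos'][2]+20; print([toolxy(c,st,p,z)[1] for p in ((323,265),(323,412),(235,339),(411,339))])
```

```text
arc (np.float64(293.5), 205) (np.float64(351.5), 205) (np.float64(260.5), 244) (np.float64(382.5), 244) (array([ 448.2, -171.5,   40.7]), np.float64(2.52)) (array([ 447.3, -175.6]), np.float64(2.86))
arc (np.float64(293.5), 205) (np.float64(351.5), 205) (np.float64(258.5), 259) (np.float64(386.5), 259) (array([ 448.1, -172.7,   41.5]), np.float64(2.75)) (array([ 447.4, -175.9]), np.float64(2.83))
arc (np.float64(292.5), 205) (np.float64(352.5), 205) (np.float64(260.5), 244) (np.float64(384.5), 244) (array([ 448.4, -172.1,   41.5]), np.float64(0.47)) (array([ 447.8, -175. ]), np.float64(1.17))
arc (np.float64(292.5), 205) (np.float64(352.5), 205) (np.float64(258.5), 259) (np.float64(386.5), 259) (array([ 448.3, -172.8,   42. ]), np.float64(0.59)) (array([ 447.8, -175.2]), np.float64(1.25))
[array([  1.3, -19.9,  32.5]), array([  1.3, -20.1, -31.8]), array([-31.9, -20.2,   2.7]), array([ 34.6, -19.7,   2.3])]
```

```bash
python3 -m crank '[[0,0,0.3,0,1.1,-0.2,-1],[0,0,0,0,1.1,-0.2,-1],[0,0,0,0,1,-0.1,-1],[0,0,0,0,0.6,0,-1],[0,0,0,0,0.2,0,-1],[0,0,0,0,0,0,-1],[0,0,0,0,0,0,-1],[0,0,0,0,0,0,-1],[0,0,0,0,0,0,-1],[0,0,0,0,0,0,-1]]'
```

```text
clock: 34.88
eef_pos: [448.2, -171.9, 46.8]
tcp_rot: [-1.568, -0.005, -0.209]
contact_force: [0.1, -0.7, -2.2]
opening: 0.772
```

```bash
python3 -m crank '[[0,0,0,0,0.1,-0.1,-1],[0,0,0,0,0,0,-1],[0,0,0,0,0,0,-1],[0,0,0,0,0.1,0,-1],[0,0,0,0,0,0,-1],[0,0,0,0,0,0,-1],[0,0,0,0,0,0,-1],[0,0,0,0,0,0,-1],[0,0,0,0,0,0,-1],[0,0,0,0,0,0,-1]]'
python3 - <<'E'
from h import *
st,im=snap('wrist','w26');c=cam('wrist',st); print(st['contact_force'],r.sense()['contact_force'])
print(toolxy(c,st,(323,339),st['eef_pos'][2]+20))
arc(im,c,225,275,220,420,95,10,87)
E
```

```text
clock: 35.72
eef_pos: [448.7, -172.7, 46.3]
tcp_rot: [-1.568, -0.007, -0.21]
contact_force: [-0.8, 0.7, 1.2]
opening: 0.774
[-0.80103631  0.67096113  1.20976452] [0.21364059 1.78432147 0.24426404]
(array([ 450.3, -170.5,   66.3]), array([  1.3, -20. ,   2.5]))
arc (np.float64(265.5), 225) (np.float64(372.5), 225) (np.float64(240.5), 273) (np.float64(396.5), 273) (array([ 448.3, -172.7,   41.8]), np.float64(0.44)) (array([ 447.7, -175.7]), np.float64(1.16))
```

View pics/w26.png

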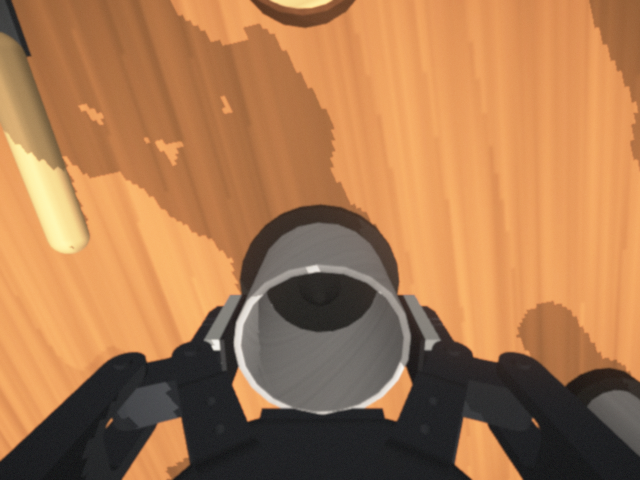

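Contact is light and the flask is centred; release and retreat.

```bash
python3 -m crank '[[0,0,0,0,0,0,0.5],[0,0,0,0,0,0,1],[0,0,0,0,0,0,1],[0,0,0,0,0,0,1],[0,0,0,0,-1,0,1],[0,0,0,0,-3,0,1],[0,0,0,0,-4,0,1],[0,0,0,0,-4,0,1],[0,0,0,0,-3,0,1],[0,0,0,0,0,0,1]]'
python3 - <<'E'
from h import *
st,im=snap('wrist','w27');c=cam('wrist',st); rims(im,c,68,150); arc(im,c,205,225,260,390,95)
i1=cams.grab_frame('side');i2=cams.grab_frame('top'); cv2.imwrite('pics/s27.png',cv2.resize(i1[100:400,200:440],None,fx=2.5,fy=2,interpolation=2)); cv2.imwrite('pics/t27.png',i2)
rims(i2,cam('top'),46,120,80)
E
```

```text
clock: 36.6
eef_pos: [446.1, -172.9, 203.9]
tcp_rot: [-1.568, -0.003, -0.21]
contact_force: [1.8, -0.3, 0.4]
opening: 1.004
px [263.2 365.9] xy [ 367.  -288.9] diam [39.6 40.8]
px [524.4 325.5] xy [ 606.8 -296.6] diam [31.8 32. ]
px [324.4 228.5] xy [ 449.9 -171.8] diam [64.6 64.7]
px [601.9 126.9] xy [ 669.4 -138. ] diam [55.8 56.5]
arc (np.float64(280.5), 205) (np.float64(364.5), 205) (np.float64(280.5), 223) (np.float64(358.5), 223) (array([ 449. , -165.8,   41.6]), np.float64(3.47)) 
px [489.4 396. ] xy [ 145.4 -398.3] diam [35.3 51.4]
px [396.1 360.4] xy [ 230.3 -178.9] diam [36.2 42.4]
px [451.4 309.8] xy [ 348.7 -314.1] diam [39.9 44.5]
px [198.4 206.5] xy [604.3 296.8] diam [45.5 47.1]
px [262.8 185.7] xy [654.2 139.5] diam [56.3 58.2]
px [ 53.8 202.7] xy [617.  650.4] diam [120.  183.4]
px [626.1 173.3] xy [ 677.8 -752.7] diam [41.1 55.8]
```

View pics/w27.png

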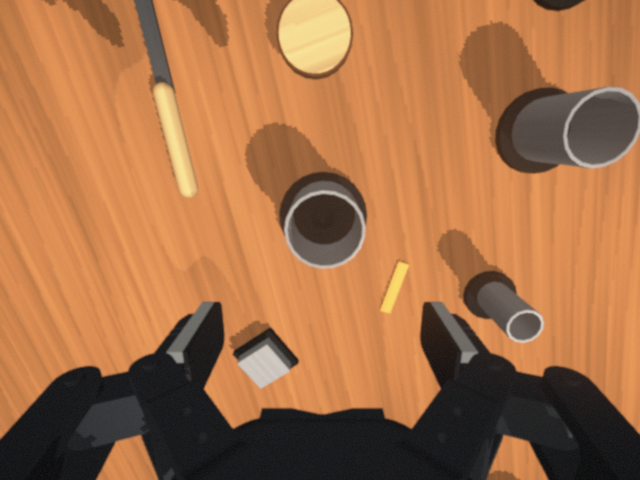

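View pics/s27.png

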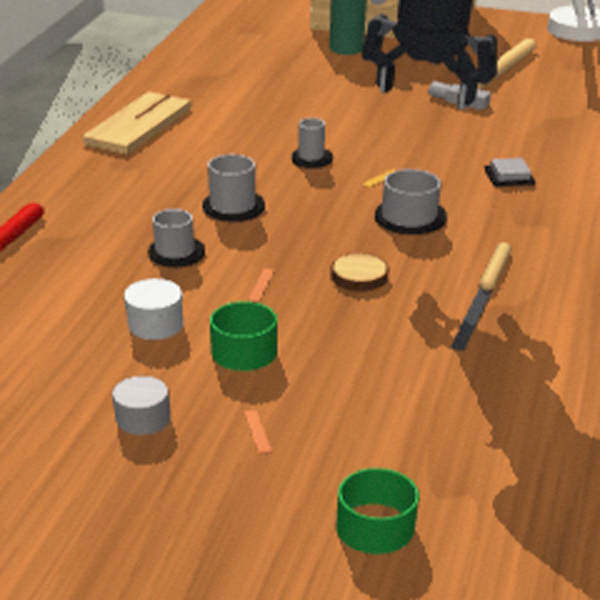

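View pics/t27.png

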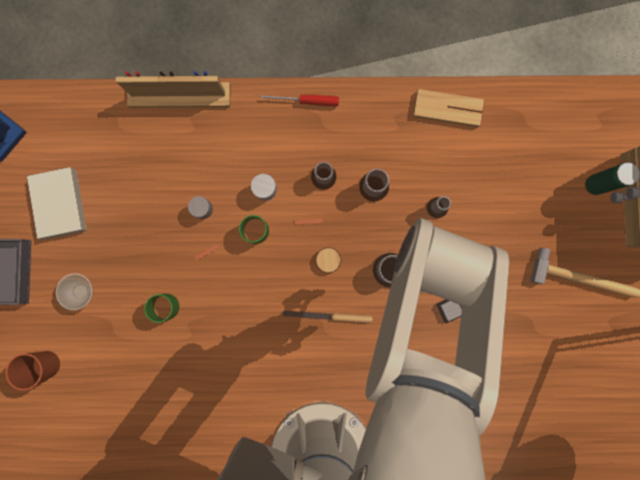

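```bash
python3 -c "
from rig import r,order
s=r.sense();print(s['clock'],s['qvel'].round(3));print(order.sign_off())"
```

```text
36.75 [ 0.001  0.035  0.024 -0.    -0.008  0.   ]
the job is handed in; nothing more can be done
None
```

All four flasks are standing on their own bases and the job is handed in, at 36.8 s of the 109 s allowed. No verdict was reported, so the results below are from my own checks.

- **Centring:** in the wrist pictures after release, each flask axis was about 1–3 mm from its base centre, against the 10 mm allowed. The wrist-camera and top-camera base positions disagreed by 2–4 mm. I went by the wrist camera, because it sees flask and base together.
- **Height on the rubber:** I judged this by contact. Flasks a, b and d touched down with the tool 10 mm higher than when I gripped them on the bench. Flask c touched down at about 8.5 mm, which could be a slight slip in the grip or measurement error. I did not measure the bases' own height from two views, so 10 mm is the given figure. Two-view rim heights were 59, 52, 64 and 55 mm for a, b, c and d, against stated 60, 54, 70 and 58 mm, so c and d read low.
- **Gentle set-down:** the force readings at the end of each set-down step never rose more than about 4 N above the hanging weight.
- **Tilt:** I did not measure this on its own. The flasks look upright in the side view, and the tool was within about 0.01 rad of vertical at each release.
- **Bystanders:** the steel cylinder and the tin show within 0.3 px of their starting places in the top view, under 1 mm. The green look-alikes were not touched.
- **Gripper:** at hand-in it was open, about 200 mm above the bench and clear of everything.

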